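# Clamp a nylon contact holder in the ratchet-lever vice

### The job

Stand the white nylon contact holder upright on the bed of the small vice, between its jaws, with its two flat ends facing them. Set the ratchet's thumb lever from release to tighten and pump the lever back and forth until the jaws hold the part firmly, going by the feel of the lever so that the nylon does not crack. Do not push the sliding jaw itself, leave the ratchet on tighten, and do not disturb the tools lying round about.

Things in the scene. Friction and masses are not known exactly. Their poses are not given: they have to be found in the camera images.
- vice: Small grey bench vice, bolted down: bed plate 84 x 236 mm, 12 mm thick, feet 112 mm wide. Origin in the middle of its underside on the bench, z up, x across, y along it; the jaws close along y. Fixed anvil at the -y end, sliding jaw in the middle, gear housing with the ratchet head at the +y end (48 mm high without the tab). Lever, pinion and rack drive the jaw: 10 mm of travel per rad.
- bed (a point): On the flat bed (12 mm above the bench), on the vice's middle line, 54 mm to -y of its origin: here the part stands. Axes as the vice's. The anvil's face looks to +y, is 44 mm wide, 14 to 36 mm above the bench, and stands 18 to 24 mm to -y of this point, as its set screw was left; rubber behind it gives 1 mm per 25 N. The sliding jaw comes from +y. Rails, tops at 19 mm, lie 31 mm to either side.
- lever_axis (a point): On the upright axis about which the lever and the toothed ratchet wheel turn: x = 0, y = 66 mm of the vice, 36 mm above the bench. Axes as the vice's.
- jaw: Sliding jaw with its rack. Origin in the middle of its flat steel clamping face, at bed height (12 mm above the bench), axes as the vice's; the face is 44 mm wide and reaches from 13 to 36 mm above the bench, the iron block behind it to 40 mm. It closes towards -y and stays, by friction, where the lever has left it. Not to be pushed by hand.
- lever (a joint): Swing of the lever, rad, -0.5 to 0.5 between two stop pins. At 0 it points along -x of the vice; positive is clockwise from above (grip moves to +y of the vice). On tighten, positive swings drive the jaw shut and negative ones click freely over the teeth; on release the reverse. Up to 0.35 rad of a stroke is lost before the pawl catches (18 teeth). Closing takes 2 to 4 full strokes.
- lever_grip (a point): Middle of the upright black round grip, 120 mm from lever_axis, 60 mm above the bench; 19 mm thick, 33 to 81 mm above the bench, over the bar. Sideways force there: jaw running free 1.5 to 4 N, clicking back 1 N. Once the part is nipped it climbs 2 to 3 N per 10 mm: 3 to 5 N above free running holds firmly, 7 N above cracks. Turn the gripper with the lever or it drags. Let go, the squeeze stays.
- selector (a joint): The double pawl and its thumb lever, one piece on the lever's head; rad, positive clockwise from above, thrown to either side by an over-centre spring. Negative (-0.36 in the teeth, about -0.15 on top of a tooth): release. Positive (about 0.15 to 0.36): tighten. It ticks as the ratchet clicks.
- selector_tab (a point): Dark upright thumb tab, middle, 57 mm above the bench; 9 mm thick, 11 mm long, 48 to 66 mm high, over the ratchet wheel, about 10 mm from lever_axis towards the grip, its flat faces across the lever. On release it stands 5 to 11 mm off the line lever_axis to lever_grip, away from the jaws; pushed towards the jaws, just past that line, it snaps to tighten (as far off on their side); 2 N is enough.
- contact_block: The white nylon contact holder, L-shaped, 22 x 26 x 37 mm, about 30 g. Origin in the middle of its underside, z up. Foot 22 mm (x) by 26 mm (y), 13 mm high; an upright wall, 8 mm thick, from x = +3 to +11 mm, over the full 26 mm of y, up to 37 mm; beside it, from x = -10 to -1 and y = 2 to 11 mm, a small lug up to 23 mm. Its flat ends at y = -13 and +13 mm are to face the jaws, either way round.
- screwdriver_teal: Teal-handled screwdriver lying on the bench, 162 mm long; bystander.
- bit_box: Small teal and black box, 42 x 75 x 20 mm, the one nearer the vice; bystander.
- blue_spool: Small blue solder spool lying flat on the bench, 37 mm wide, 32 mm high; bystander.

How it is judged:
By the outcome, as a careful person would: the job done as asked, in the order asked, and still so for the second after the job is handed in, with the robot touching nothing.
It also fails if it takes over 72 s, if anything falls off the work surface, if the arm or the gripper's body presses on something with over 40 N, if the wrist force passes 120 N, or if a joint passes its speed limit or range.

### The arm

A 6-joint arm with a two-finger parallel gripper is mounted at the origin on a cart in front of the work surface, level with it; the furniture and walls round the work are solid. World frame = base frame: x ahead of the robot, y to its left, z up, the work surface at z = 0. Lengths are in m, angles in rad, forces in N, time in s.
With the tool pointing down it reaches from about 0.25 to 0.725 m from the base axis. Payload 4 kg.
Tool frame: the origin (TCP) lies on the centre line of the jaws, within the pads' length; the fingertips stand 17 mm ahead of it and the grasp point (between the pads) lies 2 mm behind it; z points along the fingers, y is the line along which they close (so a half turn about z gives the same grasp; the last joint's range is limited). The gripper opens to 85 mm and grips with 20 to 120 N. Pads are 22 mm wide; open, the fingers measure 114 mm over their backs; the gripper's body (76 mm by 85 mm) begins 54 mm behind the grasp point. The pads swing forward as they close: fully open they stand 13 mm farther back than shut.
Start: joints at [-1.309, 0.241, 0.005, 1.335, 0, 1.571], TCP at [0.129, -0.483, 0.248] pointing down, gripper open.
Joint ranges: [-2.72, 2.72], [-1.05, 1.87], [-1.09, 1.28], [-1.99, 2.15], [-1.42, 1.44], [-3.14, 3.14]. Speed limits (rad/s): [2.79, 2.79, 3.14, 3.14, 3.14, 3.14].

### API

Orientations are given as a unit quaternion [x, y, z, w].
In Python, from workcell import get_obs, imaging, order gives the robot as it stands.
- The arm moves only by the tool apply_moves, never from a script. Its argument "targets" is a list that holds one entry, the list of rows, each a list of 5 numbers: the shift along the world's x, y, z in units of 40 mm (1.0 is 40 mm), then the turn about the world's z in degrees, then the gripper command: -1 is shut, 1 is fully open, values between are in proportion. In form: [[[dx, dy, dz, turn, fingers], ...]]. A call has 1 to 8 rows; each row shifts and turns the commanded pose from where the row before left it; what a row does not reach is not made up. A row lasts 1/12 s, in which the tool goes at most 41.7 mm and 7.16 degrees, less where a joint would pass 70% of its speed; a pose out of reach is approached as far as the arm can. A call is refused whole if a number of a shift passes 1 or a number of a turn 7.16, either way. A call with a gripper value outside its range is refused whole. The fingers move at their own pace and stop on an object; the grip force is fixed at half the most. Time passes only in rows, so rows that do not move let the fingers close. It gives the time, the measured TCP pose, the force, the opening and the grip force at its end, in the units of the state.
- get_obs(): the state, without advancing time (a new reading comes with each control period).
- imaging.camera(name): name is "scene" or "side" or "wrist"; returns (picture, depth): 420x560x3 uint8, blue, green, red; 420x560 float32, m along the optical axis (not along the pixel's ray), 0 where there is no reading.
- imaging.get_calibration(name): a dict with "camera_matrix" (3x3 intrinsics, pixels), "eye" and "rotation" of the camera in the world; the wrist camera has in their place "hand_eye" (4x4, takes a point from camera to tool coordinates, whose origin is the TCP and whose axes are the flange's). Camera axes: x right, y down, z forward; pixel columns grow to the right and rows downward; lengths in m; the calibration is good to about 2 mm. The wrist camera is an equidistant fisheye: a pixel r from the principal point sees the ray r / f radians off the axis. A picture is of the moment at which its call begins: read the wrist's pose just before it. get_calibration takes no time and is no camera call.
- order.job_done(): hands the job in; it is judged then, once.
The state is a dict: "clock": time; "joint_pos": joint angles; "joint_vel": joint speeds; "tau": joint torques, N m; "eef_pos": TCP position; "tool_rot": TCP orientation; "ft_force": force on the tool from outside, world axes, zero at the start; "ft_torque": the same for the moment, N m; "grip_width": finger opening in m; "grasp_force": force on a finger pad.
Only numpy, scipy, OpenCV 4.12 (cv2) and the standard library are available. Lean on these libraries where they do the work, as an engineer would, in place of code of your own. Each camera call takes 0.05 s, during which the arm holds its last target. There are 200 camera calls.

## Working session

There is one attempt and no reset: what is moved stays moved. The work goes in short steps, Python scripts to look and compute and a tool call to move; the robot and the scene stay as the last step left them, time stands still between calls to the robot, and variables do not carry over. Pictures are saved under pics/ and viewed, at most 10 in all, crops included, and the job is handed in when it is done.

Besides the shell and the picture viewer there is one more tool, called after "Request:" by a JSON object that holds its "api" and its "payload", one argument or row to a line. apply_moves: Moves the arm, as the interface text tells. Its arguments: {"type":"object","properties":{"targets":{"type":"array","items":{"type":"array","items":{"type":"array","items":{"type":"number"}}}}},"required":["targets"]}

```bash
mkdir -p pics
cat > h.py <<'E'
import numpy as np, cv2
from workcell import get_obs, imaging, order
from scipy.spatial.transform import Rotation as R
def snap(n):
    p,d=imaging.camera(n); return p,d
def ray(n,u,v):
    c=imaging.get_calibration(n);K=np.array(c['camera_matrix'])
    r=np.array(c['rotation'])@np.array([(u-K[0,2])/K[0,0],(v-K[1,2])/K[1,1],1.]); return np.array(c['eye']),r
def plane(n,u,v,z):
    e,r=ray(n,u,v); return e+r*(z-e[2])/r[2]
def pts(n,d):
    c=imaging.get_calibration(n);K=np.array(c['camera_matrix'])
    v,u=np.mgrid[:d.shape[0],:d.shape[1]]
    P=np.dstack([(u-K[0,2])/K[0,0]*d,(v-K[1,2])/K[1,1]*d,d])
    return P@np.array(c['rotation']).T+np.array(c['eye'])
E
python3 - <<'E'
from h import *
for n in('scene','side'):
    p,d=snap(n);cv2.imwrite(f'pics/{n}0.png',p);np.savez(f'{n}0.npz',p=p,d=d)
    c=imaging.get_calibration(n);print(n,c['eye'],np.round(c['camera_matrix'],1).tolist(),(d>0).mean())
o=get_obs();print(o)
E
```

```text
scene [-0.04917869 -0.74296035  0.61346363] [[468.2, 0.0, 267.8], [0.0, 468.2, 210.8], [0.0, 0.0, 1.0]] 0.9960416666666667
side [0.25570737 0.49800152 0.75025034] [[435.2, 0.0, 279.2], [0.0, 435.2, 211.2], [0.0, 0.0, 1.0]] 0.9959778911564626
{'clock': 0.1, 'joint_pos': array([-1.30896418e+00,  2.41347695e-01,  3.87845531e-03,  1.33517947e+00,
       -2.80456924e-05,  1.57079820e+00]), 'joint_vel': array([ 0.00093172, -0.000953  ,  0.00323554, -0.00028812, -0.00035453,
       -0.0006312 ]), 'tau': array([-3.92200000e-04, -3.73138475e+01,  2.53009897e+01,  1.08404865e-02,
       -1.25018400e-05,  2.00872023e-05]), 'eef_pos': array([ 0.12928389, -0.48246186,  0.24750435]), 'tool_rot': array([ 9.91442418e-01,  1.30541461e-01, -1.34811238e-04, -9.16437001e-04]), 'ft_force': array([0.00729467, 0.48496872, 0.40526764]), 'ft_torque': array([ 0.03459362, -0.00962099, -0.05734661]), 'grasp_force': 0.0, 'grip_width': 0.08561329426342776}
```

View pics/scene0.png

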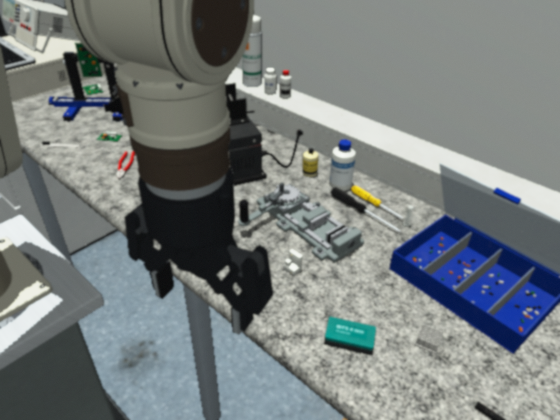

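View pics/side0.png

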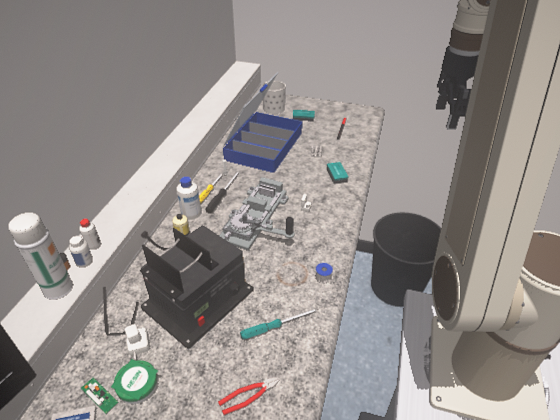

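The vice is at about (300,220) in the scene view and (258,212) in the side view. The grip is at (243,211) and (290,226), and the white block, beside the vice, is at (293,261) and (306,201). I'll zoom in on both views and measure.

Run:
```python
from h import *
a=np.load('scene0.npz');b=np.load('side0.npz')
A=cv2.resize(a['p'][175:285,230:370],None,fx=4,fy=4,interpolation=cv2.INTER_CUBIC)[:440,:560]
B=cv2.resize(b['p'][170:260,215:325],None,fx=5,fy=5,interpolation=cv2.INTER_CUBIC)
cv2.imwrite('pics/cA.png',A);cv2.imwrite('pics/cB.png',B)
for n,z,(u0,u1,v0,v1) in(('scene',a,(230,370,175,285)),('side',b,(215,325,170,260))):
    P=pts(n,z['d']);p=z['p'].astype(int)
    m=np.zeros(p.shape[:2],bool);m[v0:v1,u0:u1]=1
    w=m&(p.min(2)>205); q=P[w]; print(n,'white',w.sum(),q.mean(0).round(4),q.min(0).round(3),q.max(0).round(3))
    g=m&(p.max(2)<60)&(P[...,2]>.03);q=P[g];print('dark',g.sum())
    k,l,s,c=cv2.connectedComponentsWithStats(g.astype(np.uint8))
    for i in range(1,k):
        if s[i,4]>5:print(s[i],c[i],P[l==i].mean(0).round(3),P[l==i].min(0).round(3),P[l==i].max(0).round(3))
    print('bench z',np.median(P[m][:,2]))
```

```text
Traceback (most recent call last):
  File "h.py", line 15, in pts
    return P@np.array(c['rotation']).T+np.array(c['eye'])
           ~^~~~~~~~~~~~~~~~~~~~~~~~~~
ValueError: matmul: Input operand 1 has a mismatch in its core dimension 0, with gufunc signature (n?,k),(k,m?)->(n?,m?) (size 4 is different from 3)
```

View pics/cA.png

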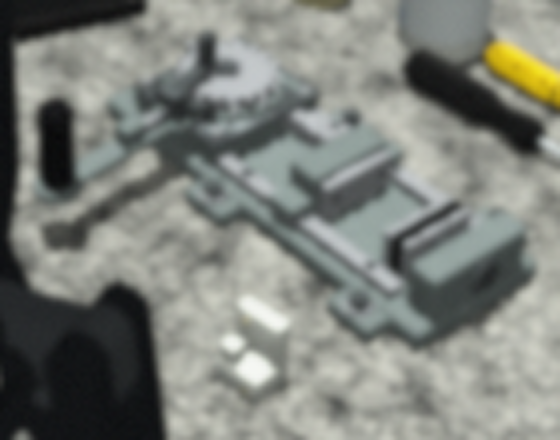

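View pics/cB.png

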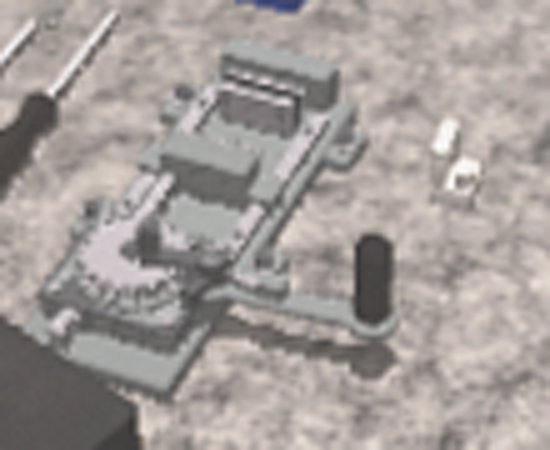

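The crops show the upright L block with its wall to the right and its lug to the left (scene crop around (255,345)). The grip is at (57,145) and the tab at (207,50). In the side crop the tab is at (147,238) and the grip at (373,280). The rotation comes as a quaternion, so I'll fix the helper.

```bash
sed -i "s/np.array(c\['rotation'\])/R.from_quat(c['rotation']).as_matrix()/" h.py
python3 - <<'E'
from h import *
a=np.load('scene0.npz');b=np.load('side0.npz')
for n,z,(u0,u1,v0,v1) in(('scene',a,(236,370,175,285)),('side',b,(215,325,170,260))):
    print(imaging.get_calibration(n)['rotation'])
    P=pts(n,z['d']);p=z['p'].astype(int)
    m=np.zeros(p.shape[:2],bool);m[v0:v1,u0:u1]=1
    w=m&(p.min(2)>195)&(P[...,1]<0.9)
    print('bench z',np.median(P[m][:,2]))
    for nm,g in(('white',w),('dark',m&(p.max(2)<75)&(P[...,2]>.03))):
      k,l,s,c=cv2.connectedComponentsWithStats(g.astype(np.uint8))
      for i in range(1,k):
        if s[i,4]>5:print(nm,s[i],c[i].round(1),P[l==i].mean(0).round(3),P[l==i].min(0).round(3),P[l==i].max(0).round(3))
    # height map of vice: bed corner points
    np.save(n+'P.npy',P)
def tri(s,t):
    e1,r1=ray('scene',*s);e2,r2=ray('side',*t);r1/=np.linalg.norm(r1);r2/=np.linalg.norm(r2)
    k=np.linalg.lstsq(np.c_[r1,-r2],e2-e1,rcond=None)[0];x,y=e1+k[0]*r1,e2+k[1]*r2;return ((x+y)/2).round(4),np.linalg.norm(x-y).round(4)
f=lambda u,v:(230+(u+.5)/4-.5,175+(v+.5)/4-.5)
g=lambda u,v:(215+(u+.5)/5-.5,170+(v+.5)/5-.5)
print('grip mid',tri(f(57,145),g(373,280)))
print('tab top',tri(f(207,38),g(148,222)))
print('anvil back corner R', tri(f(525,238),g(225,45)),'L',tri(f(415,278),g(338,66)))
print('jaw front top corners',tri(f(322,182),g(253,165)),tri(f(400,150),g(165,146)))
E
```

```text
[ 0.82792215 -0.35218549  0.17373816 -0.40040647]
bench z 0.0017547919869118078
white [292 192   4   5  10] [293.5 193.6] [ 0.557 -0.241  0.04 ] [ 0.549 -0.245  0.039] [ 0.563 -0.235  0.042]
white [290 249  13   9  61] [295.7 252.8] [ 0.435 -0.354  0.03 ] [ 0.423 -0.371 -0.001] [ 0.466 -0.319  0.039]
white [285 259   6   4  16] [287.5 260.2] [ 0.415 -0.352  0.023] [ 0.411 -0.357  0.021] [ 0.419 -0.347  0.025]
white [289 263   9   8  50] [293.2 266.7] [ 0.418 -0.364  0.013] [ 0.41  -0.371  0.01 ] [ 0.424 -0.355  0.016]
dark [280 185   4   9  24] [281.2 188.8] [ 0.538 -0.223  0.053] [ 0.534 -0.225  0.038] [ 0.547 -0.218  0.064]
dark [269 198  15   7  52] [275.5 201.6] [ 0.513 -0.231  0.038] [ 0.503 -0.24   0.03 ] [ 0.527 -0.212  0.047]
dark [240 200  10  24 181] [243.8 211.5] [ 0.428 -0.227  0.059] [ 0.421 -0.233  0.032] [ 0.438 -0.219  0.082]
dark [328 226  16  12  22] [334.5 231.5] [ 0.526 -0.372  0.034] [ 0.51  -0.376  0.03 ] [ 0.549 -0.368  0.038]
dark [347 239   7   5  10] [350.8 241.3] [ 0.528 -0.409  0.032] [ 0.52  -0.411  0.03 ] [ 0.537 -0.406  0.035]
dark [ 236  245   35   40 
[... 2413 characters left out ...]
75.3 258. ] [ 0.447 -0.164 -0.001] [ 0.442 -0.168 -0.003] [ 0.451 -0.161  0.002]
dark [286 217   7  17  85] [288.6 226.2] [ 0.43  -0.214  0.061] [ 0.422 -0.223  0.039] [ 0.438 -0.209  0.082]
dark [234 253   9   7  31] [238.8 257.2] [ 0.482 -0.03   0.131] [ 0.256 -0.056  0.098] [0.494 0.498 0.75 ]
grip mid (array([ 0.4313, -0.2225,  0.055 ]), np.float64(0.0019))
tab top (array([ 0.5405, -0.2215,  0.0636]), np.float64(0.0009))
anvil back corner R (array([ 0.5625, -0.4082,  0.028 ]), np.float64(0.0019)) L (array([ 0.4941, -0.3942,  0.0384]), np.float64(0.0025))
jaw front top corners (array([ 0.5199, -0.3148,  0.0311]), np.float64(0.0051)) (array([ 0.571 , -0.3231,  0.0259]), np.float64(0.0064))
```

Run:
```python
from h import *
S=np.load('sceneP.npy');D=np.load('sideP.npy')
dd=0.003
P=np.r_[S[175:285,236:370].reshape(-1,3),D[170:262,215:325].reshape(-1,3)]
P=P[(abs(P[:,0]-.53)<.11)&(P[:,1]<-.15)&(P[:,1]>-.47)&(P[:,2]<.09)]
# anything of vice: z>7mm ; bed plate
q=P[(P[:,2]>.008)&(P[:,2]<.05)&(P[:,0]>.47)&(P[:,0]<.62)]
print(cv2.minAreaRect(q[:,:2].astype(np.float32)*1000))
for lo,hi in((.009,.0145),(.0165,.0215),(.034,.038),(.038,.043),(.045,.051)):
    s=P[(P[:,2]>lo)&(P[:,2]<hi)];print(lo,len(s),cv2.minAreaRect(s[:,:2].astype(np.float32)*1000))
r=P[(P[:,2]>.0165)&(P[:,2]<.0215)]
# best yaw: rails' cross-coordinate histogram sharpness
best=[]
for y in np.radians(np.arange(-25,5,.5)):
    u=r[:,0]*np.cos(y)+r[:,1]*np.sin(y); h=np.histogram(u,np.arange(.3,.8,.002))[0];best.append(((h**2).sum(),np.degrees(y)))
best.sort();print(best[-5:]); y=np.radians(best[-1][1]);u=r[:,0]*np.cos(y)+r[:,1]*np.sin(y)
h,e=np.histogram(u,np.arange(.5,.72,.003));print([(round(b,3),int(a)) for a,b in zip(h,e) if a>0])
```

```text
((536.327392578125, -289.5046081542969), (128.0393829345703, 248.32107543945312), 1.765416145324707)
0.009 1689 ((545.2919921875, -290.8368225097656), (240.13320922851562, 228.72926330566406), 81.14313507080078)
0.0165 797 ((541.2988891601562, -299.5001525878906), (243.6462860107422, 158.66807556152344), 58.60784912109375)
0.034 829 ((499.64483642578125, -303.38092041015625), (154.57920837402344, 213.73045349121094), 0.1551939994096756)
0.038 880 ((490.3878173828125, -295.460693359375), (210.90374755859375, 157.00015258789062), 83.528076171875)
0.045 168 ((486.7496337890625, -222.02613830566406), (22.543630599975586, 132.63182067871094), 88.76115417480469)
[(np.int64(29757), np.float64(-7.499999999999999)), (np.int64(30527), np.float64(-5.5)), (np.int64(30961), np.float64(-7.0)), (np.int64(31289), np.float64(-6.000000000000001)), (np.int64(31425), np.float64(-6.5))]
[(np.float64(0.515), 3), (np.float64(0.518), 8), (np.float64(0.521), 5), (np.float64(0.524), 7), (np.float64(0.527), 1), (np.float64(0.53), 1), (np.float64(0.533), 47), (np.float64(0.536), 138), (np.float64(0.539), 100), (np.float64(0.542), 59), (np.float64(0.545), 21), (np.float64(0.548), 27), (np.float64(0.551), 13), (np.float64(0.554), 12), (np.float64(0.557), 7), (np.float64(0.56), 12), (np.float64(0.563), 10), (np.float64(0.566), 11), (np.float64(0.569), 8), (np.float64(0.572), 11), (np.float64(0.575), 9), (np.float64(0.578), 4), (np.float64(0.581), 8), (np.float64(0.584), 34), (np.float64(0.587), 18), (np.float64(0.59), 4), (np.float64(0.593), 9), (np.float64(0.596), 41), (np.float64(0.599), 53), (np.float64(0.602), 37), (np.float64(0.605), 27), (np.float64(0.608), 1), (np.float64(0.611), 2), (np.float64(0.614), 6), (np.float64(0.617), 3), (np.float64(0.62), 7)]
```

Request:
{"api": "apply_moves", "payload": {
  "targets": [
    [[0.8,0.5,0,0,1],[0.8,0.5,0,0,1],[0.8,0.5,0,0,1],[0.8,0.5,0,0,1],[0.8,0.5,0,0,1],[0.8,0.5,0,0,1],[0.8,0.5,0,0,1],[0.8,0.5,0,0,1]]
  ]
}}

```text
clock: 0.77
eef_pos: [0.3865, -0.3215, 0.2479]
tool_rot: [0.991, 0.131, -0.0, -0.0]
ft_force: [-0.2, -1.1, 0.7]
grip_width: 0.0855
grasp_force: 0.0
```

Request:
{"api": "apply_moves", "payload": {
  "targets": [
    [[0.7,0,0,0,1],[0.7,0,0,0,1],[0.2,0,0,0,1],[0,0,0,0,1]]
  ]
}}

```text
clock: 1.1
eef_pos: [0.451, -0.3223, 0.2472]
tool_rot: [0.991, 0.132, -0.0, -0.0]
ft_force: [0.1, -0.5, 0.0]
grip_width: 0.0854
grasp_force: 0.0
```

```bash
cat >> h.py <<'E'
def wpts(o,d=None,uv=None):
    c=imaging.get_calibration('wrist');K=np.array(c['camera_matrix']);H=np.array(c['hand_eye'])
    if uv is None: v,u=np.mgrid[:d.shape[0],:d.shape[1]]
    else: u,v=np.array(uv,float).T
    x,y=(u-K[0,2])/K[0,0],(v-K[1,2])/K[1,1];t=np.hypot(x,y);k=np.where(t>1e-9,np.tan(np.minimum(t,1.5))/np.maximum(t,1e-9),1)
    ray=np.stack([x*k,y*k,np.ones_like(x)],-1)
    T=R.from_quat(o['tool_rot']).as_matrix()
    W=lambda p:(p@H[:3,:3].T+H[:3,3])@T.T+np.array(o['eef_pos'])
    if d is not None: return W(ray*d[...,None])
    e=W(np.zeros(3)); return e,W(ray)-e
E
python3 - <<'E'
from h import *
o=get_obs();p,d=snap('wrist');cv2.imwrite('pics/w0.png',p)
P=wpts(o,d);np.savez('w0.npz',p=p,d=d,P=P);print(o['eef_pos'],imaging.get_calibration('wrist'))
E
```

```text
[ 0.45097367 -0.32232961  0.24715641] {'camera_matrix': array([[325.1922621 ,   0.        , 275.99451424],
       [  0.        , 325.1922621 , 211.87063469],
       [  0.        ,   0.        ,   1.        ]]), 'hand_eye': array([[ 2.41959419e-04, -9.51660817e-01, -3.07150827e-01,
         7.85927123e-02],
       [ 9.99999120e-01,  6.30804844e-04, -1.16670058e-03,
         5.46262033e-04],
       [ 1.30405545e-03, -3.07150274e-01,  9.51660133e-01,
        -1.26131699e-01],
       [ 0.00000000e+00,  0.00000000e+00,  0.00000000e+00,
         1.00000000e+00]])}
```

View pics/w0.png

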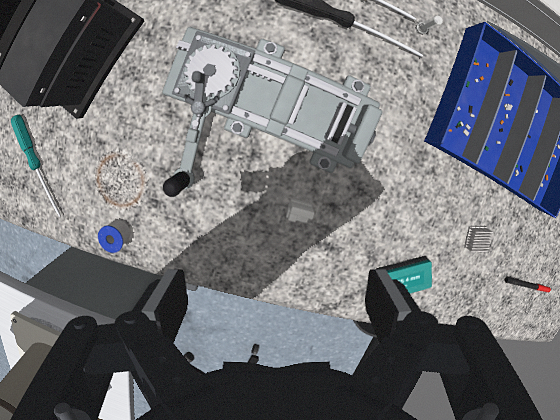

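The wrist view shows the vice at (275,95) with its ratchet wheel at (207,75), the tab at (200,75) and the grip at (176,183). The block at (300,211) is in the arm's shadow. Next I'll make a top-down map from the depth and fit lines to it.

Run:
```python
from h import *
z=np.load('w0.npz');P=z['P'];p=z['p'];d=z['d']
print('valid',(d>0).mean())
ok=(d>0)&(P[...,2]>-.01)&(P[...,2]<.1)
print('bench',np.median(P[200:260,380:420][...,2]))
Q=P[ok]
def fit(m,nm):
    s=Q[m];r=cv2.minAreaRect(s[:,:2].astype(np.float32)*1000);print(nm,len(s),np.round(r[0],1),np.round(r[1],1),round(r[2],1),s.mean(0).round(4));return s
x,y,h=Q.T
# rails
v=(x>.47)&(x<.65)&(y>-.46)&(y<-.16)
t=np.radians(np.arange(-15,5,.25))
for lo,hi in((.017,.021),(.010,.014)):
    r=Q[v&(h>lo)&(h<hi)];b=max((( np.histogram(r[:,0]*np.cos(a)+r[:,1]*np.sin(a),np.arange(.4,.75,.001))[0].astype(float)**2).sum(),np.degrees(a)) for a in t);a=np.radians(b[1])
    u=r[:,0]*np.cos(a)+r[:,1]*np.sin(a);H,e=np.histogram(u,np.arange(.4,.75,.002));print(lo,len(r),b,[(round(k,3),int(c)) for c,k in zip(H,e) if c>15])
# block, region
bm=(abs(x-.43)<.05)&(abs(y+.355)<.04)
fit(bm&(h>.008),'block all');fit(bm&(h>.028),'wall');fit(bm&(h>.018)&(h<.026),'lug');fit(bm&(h>.009)&(h<.016),'foot')
gm=(abs(x-.43)<.03)&(abs(y+.222)<.03);fit(gm&(h>.075),'griptop')
tm=(abs(x-.545)<.03)&(abs(y+.222)<.03);fit(tm&(h>.058),'tabtop');fit(tm&(h>.052),'tab+')
fit(v&(h>.034)&(y<-.29),'jaws')
# ortho map
s=1.8;W=int(.3*1000*s);Hh=int(.32*1000*s);im=np.zeros((Hh,W,3),np.uint8)
o=np.argsort(h);c=p[ok][o];X=((x[o]-.38)*1000*s).astype(int);Y=((-.14-y[o])*1000*s).astype(int)
k=(X>=0)&(X<W-1)&(Y>=0)&(Y<Hh-1)
for dx in(0,1):
  for dy in(0,1):im[Y[k]+dy,X[k]+dx]=np.minimum(255,c[k].astype(int)*1.3)
cv2.imwrite('pics/ortho.png',im)
```

```text
valid 0.9962372448979592
bench 0.0005341125914995332
0.017 1898 (np.float64(133576.0), np.float64(-7.250000000000001)) [(np.float64(0.524), 18), (np.float64(0.526), 18), (np.float64(0.54), 171), (np.float64(0.542), 169), (np.float64(0.544), 162), (np.float64(0.546), 178), (np.float64(0.548), 108), (np.float64(0.59), 20), (np.float64(0.6), 18), (np.float64(0.602), 180), (np.float64(0.604), 170), (np.float64(0.606), 162), (np.float64(0.608), 175), (np.float64(0.61), 88), (np.float64(0.62), 22), (np.float64(0.682), 21), (np.float64(0.684), 20)]
0.01 6324 (np.float64(467850.0), np.float64(-7.250000000000001)) [(np.float64(0.52), 41), (np.float64(0.522), 60), (np.float64(0.524), 47), (np.float64(0.526), 43), (np.float64(0.528), 39), (np.float64(0.53), 45), (np.float64(0.532), 88), (np.float64(0.534), 282), (np.float64(0.536), 260), (np.float64(0.538), 169), (np.float64(0.54), 49), (np.float64(0.542), 33), (np.float64(0.544), 24), (np.float64(0.546), 25), (np.float64(0.548), 98), (np.float64(0.55), 198), (np.float64(0.552), 173), (np.float64(0.554), 148), (np.float64(0.556), 146), (np.floa
[... 931 characters left out ...]
np.float64(0.678), 69), (np.float64(0.68), 33), (np.float64(0.682), 40), (np.float64(0.69), 56), (np.float64(0.692), 60), (np.float64(0.694), 20)]
block all 536 [ 445.7 -361.6] [28.7 74.9] 78.0 [ 0.4318 -0.3571  0.0247]
wall 231 [ 429.  -356.9] [26.  9.] 89.4 [ 0.4299 -0.3565  0.036 ]
lug 103 [ 422.9 -356.8] [25.8 20.9] 89.5 [ 0.4241 -0.3525  0.0226]
foot 161 [ 445.7 -361.6] [28.7 74.9] 78.0 [ 0.4355 -0.3605  0.0125]
griptop 263 [ 432.1 -222.2] [17.9 17.3] 71.6 [ 0.433  -0.223   0.0798]
tabtop 110 [ 541.3 -219.8] [11.7  8.8] 10.1 [ 0.541  -0.2203  0.065 ]
tab+ 123 [ 541.3 -219.9] [11.7  8.9] 10.1 [ 0.541  -0.2206  0.064 ]
jaws 2768 [ 534.6 -353.8] [111.1  63.9] 83.6 [ 0.535  -0.355   0.0379]
```

View pics/ortho.png

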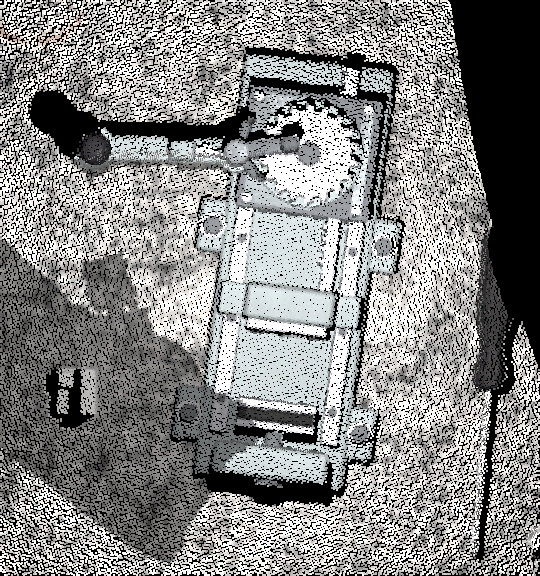

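Request:
{"api": "apply_moves", "payload": {
  "targets": [
    [[-0.1,-0.15,0,7,0.2],[-0.1,-0.15,0,7,0.2],[-0.1,-0.15,0,7,0.2],[-0.1,-0.15,0,7,0],[-0.1,-0.15,-0.3,7,0],[0,-0.1,-0.5,7,0],[0,0,-0.5,7,0],[0,0,-0.5,7,0]]
  ]
}}

```text
clock: 1.82
eef_pos: [0.4272, -0.3577, 0.1759]
tool_rot: [0.813, 0.582, -0.0, -0.0]
ft_force: [0.5, 0.1, 0.1]
grip_width: 0.0426
grasp_force: 0.0
```

Run:
```python
from h import *
z=np.load('w0.npz');Q=z['P'][z['d']>0];a=np.radians(-7.25)
u=Q[:,0]*np.cos(a)+Q[:,1]*np.sin(a)-.5756;v=-Q[:,0]*np.sin(a)+Q[:,1]*np.cos(a)+.2736;h=Q[:,2]
m=(abs(u)<.018)&(h<.08)&(v<.1)&(v>-.08)
for k in np.arange(-.07,.07,.002):
    s=h[m&(v>=k)&(v<k+.002)]
    if len(s):print(round(k*1000),(np.percentile(s,[10,50,90])*1000).round(0),end=' ')
m=(h>.033)&(abs(u)<.06)&(v<.06)
print('\njaw block',[(np.percentile(u[m&s],[2,98])*1000).round(1) for s in(v<-.01,(v>0))])
m=(abs(u)<.035)&(h>.009)&(h<.06);print('vrange',np.percentile(v[m],[.2,99.8]))
o=get_obs();print(o['joint_pos'].round(2),R.from_quat(o['tool_rot']).as_matrix()[:,1].round(3))
```

```text
-68 [32. 32. 33.] -66 [29. 33. 35.] -64 [33. 34. 35.] -62 [36. 38. 39.] -60 [38. 39. 39.] -58 [38. 38. 39.] -56 [37. 38. 39.] -54 [38. 38. 39.] -52 [37. 39. 39.] -50 [38. 38. 39.] -48 [37. 38. 39.] -46 [16. 33. 38.] -44 [12. 17. 32.] -42 [12. 13. 31.] -40 [27. 31. 32.] -38 [29. 31. 32.] -36 [34. 36. 36.] -34 [35. 36. 37.] -32 [35. 36. 37.] -30 [35. 36. 36.] -28 [34. 35. 36.] -26 [34. 36. 36.] -24 [35. 36. 37.] -22 [35. 36. 37.] -20 [12. 27. 36.] -18 [12. 13. 13.] -16 [12. 12. 13.] -14 [12. 13. 13.] -12 [11. 13. 14.] -10 [12. 13. 14.] -8 [11. 12. 13.] -6 [12. 12. 13.] -4 [11. 13. 14.] -2 [12. 12. 14.] 0 [11. 13. 13.] 2 [12. 12. 14.] 4 [12. 12. 13.] 6 [11. 13. 13.] 8 [11. 12. 13.] 10 [12. 12. 13.] 12 [12. 13. 14.] 14 [11. 12. 13.] 16 [11. 13. 14.] 18 [12. 14. 35.] 20 [35. 36. 37.] 22 [35. 36. 37.] 24 [35. 37. 38.] 26 [39. 40. 41.] 28 [39. 40. 41.] 30 [39. 40. 41.] 32 [39. 40. 41.] 34 [39. 40. 41.] 36 [39. 40. 41.] 38 [39. 40. 41.] 40 [39. 40. 41.] 42 [39. 40. 41.] 44 [12. 38. 39.] 46 [12. 13. 24.] 48 [11. 13. 21.] 50 [11. 13. 14.] 52 [12. 12. 15.] 54 [12. 12. 17.] 56 [12. 13. 14.] 58 [11. 13. 19.] 60 [12. 13. 24.] 62 [11. 13. 24.] 64 [11. 13. 17.] 66 [11. 13. 23.] 68 [12. 13. 24.] 
jaw block [array([-59.8,  49.4]), array([-23.7,  23.3])]
vrange [-0.35619539  0.25768182]
[-0.7   0.39  0.03  1.21 -0.    1.2 ] [ 0.947 -0.323 -0.   ]
```

Request:
{"api": "apply_moves", "payload": {
  "targets": [
    [[0.05,0,-0.5,6,0],[0,0,-0.5,6,0],[0,0,-0.5,6.2,0],[0,0,0,0,0]]
  ]
}}

```text
clock: 2.15
eef_pos: [0.4271, -0.3553, 0.1123]
tool_rot: [0.712, 0.702, -0.001, -0.005]
ft_force: [-0.1, 0.6, -0.4]
grip_width: 0.0426
grasp_force: 0.0
```

Run:
```python
from h import *
o=get_obs();p,d=snap('wrist');P=wpts(o,d);cv2.imwrite('pics/w1.png',p)
print(o['eef_pos'],np.degrees(np.arctan2(*R.from_quat(o['tool_rot']).as_matrix()[[1,0],1])))
Q=P[d>0];x,y,h=Q.T;bm=(abs(x-.425)<.03)&(abs(y+.357)<.03)
print('bench',np.median(h[(abs(h)<.01)]))
for nm,m in(('wall',(h>.03)&(h<.045)),('lug',(h>.019)&(h<.025)),('foot',(h>.01)&(h<.0155))):
    s=Q[bm&m];r=cv2.minAreaRect(s[:,:2].astype(np.float32)*1000);print(nm,len(s),r,(np.percentile(s,[3,97],axis=0)*1000).round(1).tolist())
s=Q[bm&(h>.03)&(h<.045)];s=s[:,:2]-s[:,:2].mean(0);w,V=np.linalg.eigh(s.T@s);print(V[:,1],np.median(h[bm&(h>.03)]))
```

```text
[ 0.42705214 -0.35530277  0.11229518] -0.8242764412748814
bench 0.0004456221527155413
wall 495 ((428.2253723144531, -357.3291320800781), (26.67252540588379, 8.768939971923828), 89.49555969238281) [[424.7, -369.4, 32.1], [432.6, -344.5, 38.2]]
lug 177 ((422.84869384765625, -349.640625), (21.084489822387695, 9.804311752319336), 9.9952974319458) [[413.1, -354.8, 19.7], [431.3, -344.3, 24.4]]
foot 418 ((422.11285400390625, -357.06719970703125), (25.8925724029541, 21.719406127929688), 89.67399597167969) [[412.0, -369.2, 10.7], [429.4, -344.4, 14.7]]
[-0.01248305  0.99992208] 0.17739356494748776
```

View pics/w1.png

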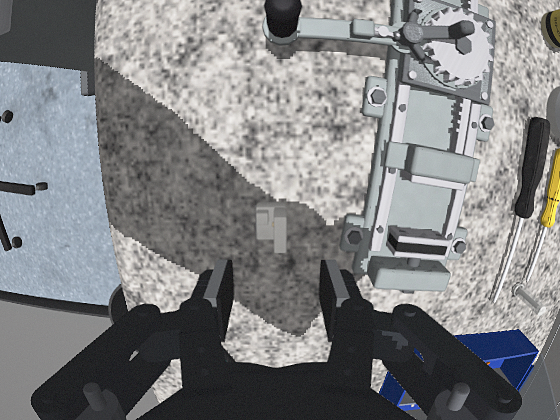

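The block at (272,228) is standing upright between the open fingers. Its wall is centred at about (0.4285, -0.357). I'll go down and grip the wall.

Request:
{"api": "apply_moves", "payload": {
  "targets": [
    [[0.04,-0.04,-0.5,0.5,0],[0,0,-0.5,0,0],[0,0,-0.5,0,0],[0,0,-0.2,0,0],[0,0,0,0,0],[0,0,0,0,0]]
  ]
}}

```text
clock: 2.7
eef_pos: [0.433, -0.3591, 0.0494]
tool_rot: [0.71, 0.705, 0.0, 0.0]
ft_force: [0.4, 0.1, 0.5]
grip_width: 0.0427
grasp_force: 0.0
```

Request:
{"api": "apply_moves", "payload": {
  "targets": [
    [[-0.11,0.05,-0.16,0,0],[0,0,0,0,0],[0,0,0,0,0]]
  ]
}}

```text
clock: 2.95
eef_pos: [0.4285, -0.3566, 0.0425]
tool_rot: [0.709, 0.705, 0.0, 0.0]
ft_force: [-0.4, -1.0, -0.4]
grip_width: 0.0428
grasp_force: 0.0
```

Request:
{"api": "apply_moves", "payload": {
  "targets": [
    [[0,0,0,0,-0.5],[0,0,0,0,-1],[0,0,0,0,-1],[0,0,0,0,-1],[0,0,0,0,-1],[0,0,0,0,-1]]
  ]
}}

```text
clock: 3.45
eef_pos: [0.4291, -0.3569, 0.0425]
tool_rot: [0.709, 0.705, 0.0, 0.001]
ft_force: [0.1, 0.4, 4.5]
grip_width: 0.0064
grasp_force: 61.7
```

Request:
{"api": "apply_moves", "payload": {
  "targets": [
    [[0,0,0.2,0,-1],[0,0,0.3,0,-1],[0,0,0.5,0,-1],[0,0,0.5,0,-1],[0,0,0.3,0,-1],[0,0,0,0,-1]]
  ]
}}

```text
clock: 3.95
eef_pos: [0.43, -0.3578, 0.1171]
tool_rot: [0.709, 0.705, 0.0, 0.003]
ft_force: [1.2, 0.3, 0.1]
grip_width: 0.0064
grasp_force: 61.1
```

Run:
```python
from h import *
o=get_obs();p,d=snap('side');print(o['eef_pos'],o['grip_width'],o['grasp_force'],o['ft_force'])
P=pts('side',d);s=(d>0)&(abs(P[...,0]-.425)<.04)&(abs(P[...,1]+.357)<.04)&(P[...,2]>.03)&(P[...,2]<.1)&(p.min(2)>140);q=P[s]
print(s.sum(),np.percentile(q,[2,98],axis=0).round(4))
q,dd=snap('wrist');
A=cv2.resize(p[160:230,265:345],None,fx=5,fy=5,interpolation=cv2.INTER_CUBIC);B=q[150:360,200:360];B=cv2.resize(B,(int(160*350/210),350))
cv2.imwrite('pics/g.png',np.hstack([A,B]))
```

```text
[ 0.43004297 -0.3578033   0.11705116] 0.006372586086023767 61.14693760871887 [1.16355267 0.29289154 0.13672802]
5 [[ 0.4157 -0.3476  0.0852]
 [ 0.4227 -0.3442  0.0981]]
```

View pics/g.png

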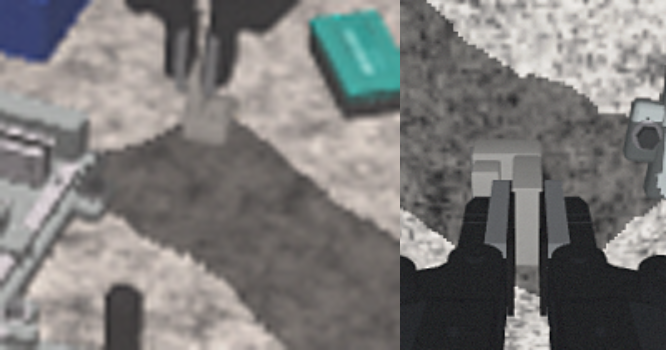

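The block is held upright, with the pads on the wall. I'll carry it over the bed.

Request:
{"api": "apply_moves", "payload": {
  "targets": [
    [[0.4,0,0,-2,-1],[0.6,0.05,0,-2,-1],[0.7,0.1,0,-2,-1],[0.6,0.1,0,-0.9,-1],[0.4,0.05,0,0,-1],[0.13,0.02,0,0,-1],[0,0,0,0,-1],[0,0,0,0,-1]]
  ]
}}

```text
clock: 4.72
eef_pos: [0.5405, -0.3433, 0.1124]
tool_rot: [0.75, 0.661, -0.001, -0.002]
ft_force: [0.1, -0.1, -0.3]
grip_width: 0.0063
grasp_force: 61.1
```

Request:
{"api": "apply_moves", "payload": {
  "targets": [
    [[0.05,-0.03,-0.3,0,-1],[0,0,-0.5,0,-1],[0,0,-0.3,0,-1],[0,0,0,0,-1],[0,0,0,0,-1],[0,0,0,0,-1]]
  ]
}}

```text
clock: 5.22
eef_pos: [0.5435, -0.3455, 0.0704]
tool_rot: [0.75, 0.661, 0.0, 0.0]
ft_force: [1.1, -0.7, 0.0]
grip_width: 0.0064
grasp_force: 61.1
```

Request:
{"api": "apply_moves", "payload": {
  "targets": [
    [[0,0.01,-0.2,0,-1],[0,0,-0.1,0,-1],[0,0,-0.05,0,-1],[0,0,0,0,-1],[0,0,0,0,-1]]
  ]
}}

```text
clock: 5.63
eef_pos: [0.5438, -0.3445, 0.0558]
tool_rot: [0.75, 0.661, -0.0, -0.0]
ft_force: [-0.3, 0.1, -0.4]
grip_width: 0.0069
grasp_force: 61.1
```

Request:
{"api": "apply_moves", "payload": {
  "targets": [
    [[0,0,-0.02,0,-1],[0,0,-0.02,0,-1],[0,0,0,0,-1],[0,0,0,0,-1]]
  ]
}}

```text
clock: 5.97
eef_pos: [0.5441, -0.3446, 0.0546]
tool_rot: [0.75, 0.661, 0.0, 0.0]
ft_force: [-0.9, 0.5, 0.7]
grip_width: 0.0063
grasp_force: 61.2
```

Request:
{"api": "apply_moves", "payload": {
  "targets": [
    [[0,0,-0.015,0,-1],[0,0,0,0,-1],[0,0,0,0,-1]]
  ]
}}

```text
clock: 6.22
eef_pos: [0.5441, -0.3447, 0.0545]
tool_rot: [0.75, 0.661, 0.0, 0.0]
ft_force: [-0.9, 0.9, 4.6]
grip_width: 0.0068
grasp_force: 61.8
```

Request:
{"api": "apply_moves", "payload": {
  "targets": [
    [[0,0,0,0,-0.8],[0,0,0,0,-0.6],[0,0,0,0,-0.4],[0,0,0,0,-0.4],[0,0,0.3,0,-0.4],[0,0,0.6,0,-0.4],[0,0,0.8,0,-0.4],[0,0,0.6,0,-0.4]]
  ]
}}

```text
clock: 6.88
eef_pos: [0.544, -0.3447, 0.1482]
tool_rot: [0.75, 0.661, 0.0, 0.001]
ft_force: [1.3, -1.1, 0.9]
grip_width: 0.0257
grasp_force: 0.0
```

Run:
```python
from h import *
o=get_obs();p,d=snap('wrist');print(o['eef_pos'],o['ft_force'].round(1),o['joint_pos'].round(2))
P=wpts(o,d);Q=P[d>0];a=np.radians(-7.25)
u=Q[:,0]*np.cos(a)+Q[:,1]*np.sin(a)-.5756;v=-Q[:,0]*np.sin(a)+Q[:,1]*np.cos(a)+.2736;h=Q[:,2]
m=(abs(u)<.017)&(abs(v)<.0165)
for n,lo,hi in(('wall',.045,.053),('foot',.022,.028),('lug',.032,.038)):
    s=np.c_[u,v][m&(h>lo)&(h<hi)]*1000
    if len(s)>5:print(n,len(s),cv2.minAreaRect(s.astype(np.float32)),np.percentile(s,[3,97],axis=0).round(1).tolist())
cv2.imwrite('pics/w2.png',p)
```

```text
[ 0.54403838 -0.34469826  0.14821825] [ 1.3 -1.1  0.9] [-0.56  0.58  0.25  1.24 -0.    1.13]
wall 408 ((7.027532577514648, -0.20235061645507812), (8.841278076171875, 26.216129302978516), 0.3399932086467743) [[3.4, -12.2], [11.4, 12.5]]
foot 359 ((0.7473983764648438, -0.2597236633300781), (26.42359733581543, 21.720394134521484), 89.24278259277344) [[-9.3, -12.7], [8.7, 12.7]]
lug 149 ((1.2280750274658203, 7.436985015869141), (20.712244033813477, 9.63114070892334), 10.185351371765137) [[-8.4, 2.2], [9.7, 12.8]]
```

View pics/w2.png

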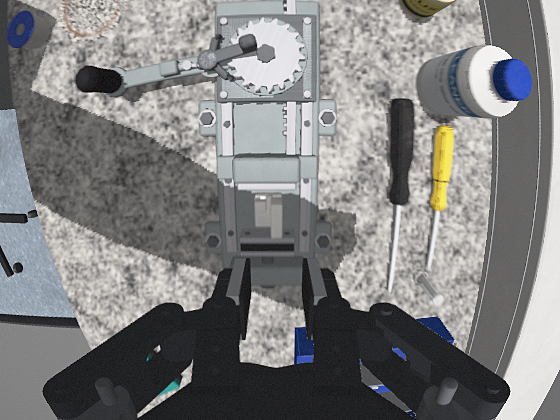

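The block stands centred on the bed at (268,212), with its ends about 6 mm from each jaw. I'll check the clearance around the tab before going there.

Run:
```python
from h import *
P=np.r_[np.load('w0.npz')['P'].reshape(-1,3),np.load('sideP.npy').reshape(-1,3)]
m=(P[:,0]>.38)&(P[:,0]<.68)&(P[:,1]>-.19)&(P[:,1]<0.05)&(P[:,2]<.3)
for lo,hi in((.05,.1),(.1,.16),(.16,.3)):
    s=P[m&(P[:,2]>lo)&(P[:,2]<hi)];print(lo,len(s),np.percentile(s,[1,99],axis=0).round(3).tolist() if len(s) else '')
s=P[(abs(P[:,0]-.545)<.035)&(abs(P[:,1]+.22)<.03)&(P[:,2]<.08)&(P[:,2]>.04)]
print(np.percentile(s[:,2],[50,90,95,99]))
s=s[s[:,2]>.05];print(np.percentile(s,[2,50,98],axis=0).round(4).tolist())
```

```text
0.05 3893 [[0.485, -0.11, 0.051], [0.656, 0.048, 0.099]]
0.1 10003 [[0.49, -0.107, 0.101], [0.64, 0.047, 0.155]]
0.16 285 [[0.526, -0.035, 0.16], [0.646, 0.049, 0.177]]
[0.0412196  0.04951681 0.06392592 0.06675663]
[[0.5212, -0.2249, 0.0501], [0.5402, -0.2202, 0.0647], [0.546, -0.214, 0.0676]]
```

Request:
{"api": "apply_moves", "payload": {
  "targets": [
    [[0,0.6,0,0,-0.7],[0,0.8,0,0,-1],[0,0.8,0,0,-1],[-0.05,0.8,0,0,-1],[0,0.6,0,0,-1],[0,0.35,0,0,-1],[0,0,0,0,-1],[0,0,0,0,-1]]
  ]
}}

```text
clock: 7.6
eef_pos: [0.5423, -0.1865, 0.1463]
tool_rot: [0.75, 0.662, -0.0, 0.001]
ft_force: [-0.0, -1.2, -0.7]
grip_width: 0.0001
grasp_force: 0.0
```

Request:
{"api": "apply_moves", "payload": {
  "targets": [
    [[0,-0.2,-0.4,0,-1],[0,0,-0.6,0,-1],[0,0,-0.5,0,-1],[0,0,-0.3,0,-1],[0,0,0,0,-1],[0,0,0,0,-1],[0,0,0,0,-1]]
  ]
}}

```text
clock: 8.18
eef_pos: [0.5426, -0.1959, 0.0746]
tool_rot: [0.751, 0.661, 0.0, 0.001]
ft_force: [-0.1, 0.3, -0.7]
grip_width: -0.0001
grasp_force: 0.0
```

Request:
{"api": "apply_moves", "payload": {
  "targets": [
    [[0,-0.1,-0.05,0,-1],[0,-0.1,0,0,-1],[0,-0.05,0,0,-1],[0,0,0,0,-1]]
  ]
}}

```text
clock: 8.52
eef_pos: [0.5424, -0.2053, 0.0725]
tool_rot: [0.75, 0.661, 0.0, 0.001]
ft_force: [0.3, 0.1, -0.6]
grip_width: -0.0004
grasp_force: 0.2
```

Request:
{"api": "apply_moves", "payload": {
  "targets": [
    [[0,-0.05,0,0,-1],[0,-0.05,0,0,-1],[0,0,0,0,-1]]
  ]
}}

```text
clock: 8.77
eef_pos: [0.5417, -0.209, 0.0718]
tool_rot: [0.75, 0.661, -0.0, 0.0]
ft_force: [-0.8, 0.3, 0.0]
grip_width: -0.0002
grasp_force: 0.0
```

Request:
{"api": "apply_moves", "payload": {
  "targets": [
    [[0,-0.05,0,0,-1],[0,0,0,0,-1]]
  ]
}}

```text
clock: 8.93
eef_pos: [0.5417, -0.2109, 0.0717]
tool_rot: [0.75, 0.661, -0.0, 0.0]
ft_force: [0.7, 0.2, 0.3]
grip_width: -0.0001
grasp_force: 0.0
```

```bash
cat > tab.py <<'E'
from h import *
for n in('wrist','side','scene'):
    o=get_obs();p,d=snap(n);P=wpts(o,d) if n=='wrist' else pts(n,d)
    s=(d>0)&(abs(P[...,0]-.541)<.02)&(abs(P[...,1]+.222)<.022)&(P[...,2]>.052)&(P[...,2]<.069)&(p.max(2)<110)
    print(n,s.sum(),np.median(P[s],axis=0).round(4),np.percentile(P[s],[5,95],axis=0).round(4).tolist() if s.any() else '')
    s=(d>0)&(abs(P[...,0]-.45)<.05)&(abs(P[...,1]+.222)<.075)&(P[...,2]>.07)&(P[...,2]<.085)&(p.max(2)<110)
    if s.any():print(' grip',s.sum(),P[s].mean(0).round(4))
print(o['eef_pos'],o['ft_force'].round(1))
E
python3 tab.py
```

```text
wrist 386 [ 0.5451 -0.2015  0.0647] [[0.5316, -0.2059, 0.0597], [0.5542, -0.2001, 0.0685]]
 grip 846 [ 0.4359 -0.2188  0.0777]
side 23 [ 0.5343 -0.2039  0.0644] [[0.5263, -0.2121, 0.0579], [0.5526, -0.2002, 0.0675]]
 grip 51 [ 0.429  -0.2156  0.0767]
scene 90 [ 0.5363 -0.222   0.0627] [[0.5288, -0.2351, 0.0545], [0.5448, -0.207, 0.0683]]
 grip 69 [ 0.4284 -0.2255  0.0773]
[ 0.54174072 -0.21062231  0.07164698] [0.4 0.5 0.6]
```

Request:
{"api": "apply_moves", "payload": {
  "targets": [
    [[0,-0.05,0,0,-1],[0,-0.04,0,0,-1],[0,0,0,0,-1],[0,0,0,0,-1]]
  ]
}}

```text
clock: 9.42
eef_pos: [0.5418, -0.2143, 0.0717]
tool_rot: [0.75, 0.661, 0.0, 0.0]
ft_force: [0.9, -0.9, 0.5]
grip_width: -0.0002
grasp_force: 0.0
```

Request:
{"api": "apply_moves", "payload": {
  "targets": [
    [[0,0.4,0,0,-1],[0,0,0.4,0,-1],[0,0,1,0,-1],[0,0,0.6,0,-1],[0,0,0,0,-1],[0,0,0,0,-1]]
  ]
}}

```text
clock: 9.92
eef_pos: [0.5432, -0.1987, 0.1539]
tool_rot: [0.75, 0.661, 0.001, 0.002]
ft_force: [0.7, -1.0, -0.7]
grip_width: -0.0002
grasp_force: 0.0
```

```bash
python3 tab.py
```

```text
wrist 72 [ 0.5411 -0.2263  0.0566] [[0.5372, -0.2281, 0.0525], [0.5455, -0.2256, 0.0613]]
 grip 460 [ 0.4348 -0.219   0.0783]
side 28 [ 0.5377 -0.2265  0.0623] [[0.5332, -0.2322, 0.0535], [0.5436, -0.2242, 0.0666]]
 grip 48 [ 0.4288 -0.2158  0.0773]
scene 35 [ 0.5372 -0.2339  0.0599] [[0.5351, -0.2363, 0.0534], [0.5427, -0.2283, 0.0661]]
 grip 67 [ 0.4284 -0.2253  0.0774]
[ 0.54124361 -0.19800299  0.1509964 ] [-1.1 -0.7 -0.4]
```

The tab's near face is now at y = -0.226, with its centre about 6 mm past the line on the jaw side. That means it has snapped to tighten. Now I'll turn the gripper and move to the grip.

Request:
{"api": "apply_moves", "payload": {
  "targets": [
    [[-0.3,0,0,-7,-0.5],[-0.4,-0.1,0,-7,0],[-0.4,-0.1,0,-7,0],[-0.4,-0.1,0,-7,0],[-0.4,-0.1,0,-7,0],[-0.4,-0.1,0,-7,0],[-0.3,-0.1,0,-7,0],[-0.1,0,0,-7,0]]
  ]
}}

```text
clock: 10.73
eef_pos: [0.4309, -0.222, 0.15]
tool_rot: [0.974, 0.228, -0.002, -0.001]
ft_force: [-0.0, -0.1, 0.6]
grip_width: 0.0428
grasp_force: 0.0
```

Request:
{"api": "apply_moves", "payload": {
  "targets": [
    [[0,0,0,-7,0],[0,0,0,-7,0],[0,0,0,-7,0],[0,0,0,-7,0],[0,0,0,0,0],[0,0,0,0,0]]
  ]
}}

```text
clock: 11.23
eef_pos: [0.433, -0.2218, 0.1505]
tool_rot: [1.0, -0.009, -0.001, -0.001]
ft_force: [0.1, 0.3, -0.2]
grip_width: 0.0428
grasp_force: 0.0
```

Request:
{"api": "apply_moves", "payload": {
  "targets": [
    [[0,-0.02,-0.4,0,0],[0,0,-0.6,0,0],[0,0,-0.6,0,0],[0,0,-0.4,0,0],[0,0,-0.2,0,0],[0,0,0,0,0],[0,0,0,0,0]]
  ]
}}

```text
clock: 11.82
eef_pos: [0.4337, -0.2229, 0.0636]
tool_rot: [1.0, -0.01, -0.0, -0.0]
ft_force: [0.1, -0.6, -0.1]
grip_width: 0.0425
grasp_force: 0.0
```

Request:
{"api": "apply_moves", "payload": {
  "targets": [
    [[0,0,0,0,-0.4],[0,0,0,0,-0.55],[0,0,0,0,-0.7],[0,0,0,0,-1],[0,0,0,0,-1],[0,0,0,0,-1]]
  ]
}}

```text
clock: 12.32
eef_pos: [0.4348, -0.2234, 0.0651]
tool_rot: [1.0, -0.01, 0.001, 0.001]
ft_force: [-0.6, 0.6, 7.3]
grip_width: 0.017
grasp_force: 58.9
```

```bash
cat >> h.py <<'E'
C=np.array([.5516,-.2250]);RR=.1168
def pos(t): f=np.radians(172.75-t);return C+RR*np.array([np.cos(f),np.sin(f)])
def lev(o=None):
    o=o or get_obs();d=np.array(o['eef_pos'])[:2]-C;f=np.degrees(np.arctan2(d[1],d[0]))%360
    X=R.from_quat(o['tool_rot']).as_matrix()[:,0];e=d/np.linalg.norm(d);tan=np.array([e[1],-e[0]])
    F=np.array(o['ft_force']);return dict(t=round(172.75-f,2),r=round(np.linalg.norm(d)*1000,1),yaw=round(np.degrees(np.arctan2(X[1],X[0])),2),Ftan=round(F[:2]@tan,2),Frad=round(F[:2]@e,2),F=F.round(1))
E
python3 - <<'E'
from h import *
print(lev())
for ts in([-6.45,-13,-19.5,-26],np.arange(-26,26.1,6.5)):
    p=[pos(t) for t in ts];print([(round(float(t),1),(np.diff([a,b],axis=0)[0]/.04).round(2).tolist()) for a,b,t in zip(p,p[1:],ts)])
print(pos(-26),pos(26))
E
```

```text
{'t': np.float64(-6.46), 'r': np.float64(116.8), 'yaw': np.float64(-1.19), 'Ftan': np.float64(0.57), 'Frad': np.float64(0.63), 'F': array([-0.6,  0.6,  7.3])}
[(-6.5, [0.01, -0.33]), (-13.0, [0.05, -0.33]), (-19.5, [0.09, -0.32])]
[(-26.0, [-0.09, 0.32]), (-19.5, [-0.05, 0.33]), (-13.0, [-0.01, 0.33]), (-6.5, [0.02, 0.33]), (0.0, [0.06, 0.33]), (6.5, [0.1, 0.32]), (13.0, [0.13, 0.3]), (19.5, [0.17, 0.29])]
[ 0.44099856 -0.26254413] [ 0.45392178 -0.16095935]
```

Request:
{"api": "apply_moves", "payload": {
  "targets": [
    [[0.01,-0.33,0.04,6.5,-1],[0.05,-0.33,0,6.5,-1],[0.09,-0.32,0,6.5,-1],[0,0,0,0,-1],[0,0,0,0,-1]]
  ]
}}

```text
clock: 12.73
eef_pos: [0.4408, -0.2622, 0.0652]
tool_rot: [0.987, 0.158, 0.001, -0.0]
ft_force: [3.8, 1.3, -3.2]
grip_width: 0.017
grasp_force: 60.7
```

```bash
python3 -c "
from h import *
print(lev(),get_obs()['grip_width'])"
```

```text
{'t': np.float64(-25.8), 'r': np.float64(116.9), 'yaw': np.float64(18.17), 'Ftan': np.float64(0.0), 'Frad': np.float64(-4.02), 'F': array([ 3.8,  1.3, -3.2])} 0.01698645043473638
```

Request:
{"api": "apply_moves", "payload": {
  "targets": [
    [[-0.09,0.32,0,-6.5,-1],[-0.05,0.33,0,-6.5,-1],[-0.01,0.33,0,-6.5,-1],[0.02,0.33,0,-6.5,-1]]
  ]
}}

```text
clock: 13.07
eef_pos: [0.4357, -0.2097, 0.0652]
tool_rot: [0.997, -0.071, 0.001, 0.001]
ft_force: [8.3, -4.6, -11.1]
grip_width: 0.0168
grasp_force: 59.9
```

```bash
python3 -c "
from h import *
print(lev(),get_obs()['grip_width'])"
```

```text
{'t': np.float64(0.25), 'r': np.float64(116.9), 'yaw': np.float64(-8.14), 'Ftan': np.float64(-3.53), 'Frad': np.float64(-8.81), 'F': array([  8.3,  -4.6, -11.1])} 0.01683392458905907
```

Request:
{"api": "apply_moves", "payload": {
  "targets": [
    [[0.06,0.33,0,-6.5,-1],[0.1,0.32,0,-6.5,-1],[0.13,0.3,0,-6.5,-1],[0.17,0.29,0,-6.5,-1]]
  ]
}}

```text
clock: 13.4
eef_pos: [0.4313, -0.2161, 0.0656]
tool_rot: [0.969, -0.246, 0.013, -0.026]
ft_force: [38.1, -1.8, -42.3]
grip_width: 0.0167
grasp_force: 69.2
```

```bash
cat > jaw.py <<'E'
from h import *
print(lev(),get_obs()['grip_width'])
a=np.radians(-7.25)
for n in('wrist','side','scene'):
    o=get_obs();p,d=snap(n);P=wpts(o,d) if n=='wrist' else pts(n,d);Q=P[d>0];c=p[d>0].astype(int)
    u=Q[:,0]*np.cos(a)+Q[:,1]*np.sin(a)-.5756;v=-Q[:,0]*np.sin(a)+Q[:,1]*np.cos(a)+.2736;h=Q[:,2]
    m=(abs(u)<.018)&(v>-.03)&(v<.06)
    j=v[m&(abs(h-.040)<.0018)&(v>0)];f=v[m&(h>.0345)&(h<.0375)&(v>-.012)];f2=v[m&(h>.0345)&(h<.0375)&(v<-.012)];w=m&(h>.046)&(h<.053)
    print(n,'block40',len(j),np.percentile(j,[3,97]).round(4) if len(j) else '','anvil/jaw36',[np.percentile(k,[3,97]).round(4) if len(k) else '' for k in(f2,f)],'wall v,u',w.sum(),[np.percentile(k[w],[3,97]).round(4) for k in (v,u)] if w.any() else '')
E
python3 jaw.py
```

```text
{'t': np.float64(-3.02), 'r': np.float64(120.6), 'yaw': np.float64(-28.52), 'Ftan': np.float64(0.98), 'Frad': np.float64(-38.15), 'F': array([ 38.1,  -1.8, -42.3])} 0.01674088266445578
wrist block40 745 [0.0233 0.0405] anvil/jaw36 [array([-0.0214, -0.0182]), array([0.0165, 0.0414])] wall v,u 0 
side block40 58 [0.013  0.0453] anvil/jaw36 [array([-0.0289, -0.0174]), array([-0.0042,  0.044 ])] wall v,u 24 [array([-0.0107,  0.0134]), array([0.0004, 0.0082])]
scene block40 103 [0.0067 0.0388] anvil/jaw36 [array([-0.0297, -0.015 ]), array([-0.0092,  0.0277])] wall v,u 50 [array([-0.0139,  0.01  ]), array([0.0018, 0.0111])]
```

```bash
python3 -c "
from h import *
o=get_obs()
for k in o: print(k,np.round(o[k],3))
p,d=snap('side');cv2.imwrite('pics/s3.png',p[60:330,180:480].repeat(2,0).repeat(2,1))
"
```

```text
clock 13.55
joint_pos [-0.504  0.364 -0.345  0.848  0.052  3.142]
joint_vel [ 0.021 -0.     0.003  0.01  -0.009  0.   ]
tau [ -4.302 -46.346  13.968   7.952  -0.603   0.6  ]
eef_pos [ 0.431 -0.22   0.065]
tool_rot [ 0.968 -0.249  0.013 -0.024]
ft_force [ 23.228  -2.464 -24.896]
ft_torque [-1.825 -3.698 -0.383]
grasp_force 67.988
grip_width 0.017
```

View pics/s3.png

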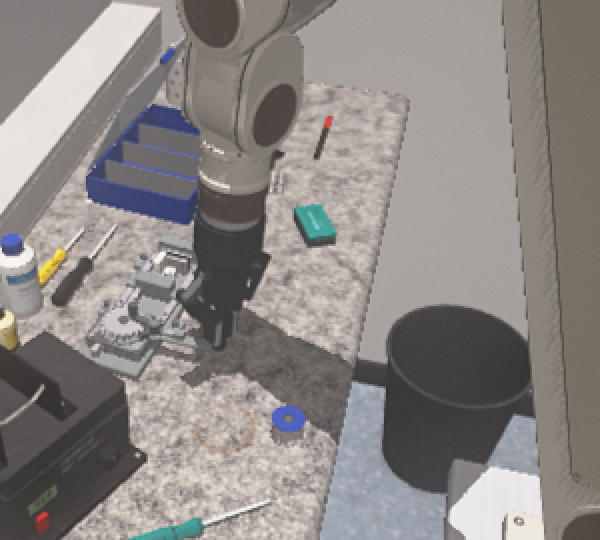

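Joint 6 reached its 3.142 limit, and the picture shows nothing else touching. I'll unwind gently, then regrip with the tool turned half a turn (j6 ≈ -0.4).

Request:
{"api": "apply_moves", "payload": {
  "targets": [
    [[0,0,0,6.5,-1],[0,0,0,6.5,-1]]
  ]
}}

```text
clock: 13.77
eef_pos: [0.4287, -0.2195, 0.0655]
tool_rot: [0.99, -0.136, 0.008, -0.023]
ft_force: [14.8, -3.6, -15.4]
grip_width: 0.0171
grasp_force: 65.9
```

```bash
python3 -c "
from h import *
o=get_obs();print(lev(o),o['eef_pos'],o['joint_pos'].round(3),o['tool_rot'].round(3))"
```

```text
{'t': np.float64(-4.68), 'r': np.float64(123.0), 'yaw': np.float64(-15.65), 'Ftan': np.float64(-2.93), 'Frad': np.float64(-14.97), 'F': array([ 14.8,  -3.6, -15.4])} [ 0.42874689 -0.21948255  0.06553509] [-0.502  0.371 -0.334  0.868  0.048  2.913] [ 0.99  -0.136  0.008 -0.023]
```

Request:
{"api": "apply_moves", "payload": {
  "targets": [
    [[0.1,0,0.03,6.5,-1],[0.05,0,0.03,4,-1],[0,0,0,0,-1]]
  ]
}}

```text
clock: 14.02
eef_pos: [0.4287, -0.2182, 0.0659]
tool_rot: [0.999, -0.047, -0.001, -0.023]
ft_force: [4.5, -3.1, -15.8]
grip_width: 0.0163
grasp_force: 64.7
```

```bash
python3 -c "
from h import *
o=get_obs();print(lev(o),o['eef_pos'],o['joint_pos'].round(3),o['tool_rot'].round(3))"
```

```text
{'t': np.float64(-4.09), 'r': np.float64(123.1), 'yaw': np.float64(-5.39), 'Ftan': np.float64(-2.87), 'Frad': np.float64(-4.62), 'F': array([  4.5,  -3.1, -15.8])} [ 0.42868517 -0.21821088  0.06587143] [-0.495  0.383 -0.314  0.897  0.041  2.74 ] [ 0.999 -0.047 -0.001 -0.023]
```

Request:
{"api": "apply_moves", "payload": {
  "targets": [
    [[0,0,0,0,-0.5],[0,0,0,0,-0.2],[0,0,0,0,0],[0,0,0,0,0],[0,0,0,0,0]]
  ]
}}

```text
clock: 14.43
eef_pos: [0.4297, -0.217, 0.0683]
tool_rot: [0.999, -0.047, 0.001, -0.025]
ft_force: [0.2, 0.1, 0.7]
grip_width: 0.0429
grasp_force: 0.0
```

```bash
python3 -c "
from h import *
o=get_obs();print(lev(o),o['eef_pos'],o['joint_pos'].round(3),o['tool_rot'].round(3))"; python3 tab.py
```

```text
{'t': np.float64(-3.5), 'r': np.float64(122.1), 'yaw': np.float64(-5.34), 'Ftan': np.float64(0.11), 'Frad': np.float64(-0.17), 'F': array([0.2, 0.1, 0.7])} [ 0.42974065 -0.21700932  0.06831242] [-0.495  0.378 -0.312  0.9    0.046  2.739] [ 0.999 -0.047  0.001 -0.025]
wrist 393 [ 0.5375 -0.2309  0.0646] [[0.5355, -0.2345, 0.0543], [0.545, -0.2263, 0.0665]]
 grip 2995 [ 0.4359 -0.2187  0.0782]
side 22 [ 0.5377 -0.2249  0.0583] [[0.5334, -0.2281, 0.0524], [0.5427, -0.2238, 0.0661]]
 grip 75 [ 0.4246 -0.2032  0.0771]
scene 31 [ 0.5382 -0.2338  0.0618] [[0.5342, -0.236, 0.0532], [0.5423, -0.2297, 0.0655]]
 grip 189 [ 0.4258 -0.2202  0.0773]
[ 0.429739   -0.21709673  0.06816099] [ 0.1 -0.2 -0.9]
```

Request:
{"api": "apply_moves", "payload": {
  "targets": [
    [[0,0,0.4,0,0],[0,0,0.8,0,0],[0,0,0.5,0,0],[0.08,-0.04,0,7,0],[0,0,0,7,0],[0,0,0,7,0],[0,0,0,7,0],[0,0,0,7,0]]
  ]
}}

```text
clock: 15.25
eef_pos: [0.4328, -0.2188, 0.1359]
tool_rot: [0.966, 0.259, -0.007, -0.024]
ft_force: [0.5, -0.4, 0.7]
grip_width: 0.0428
grasp_force: 0.0
```

Request:
{"api": "apply_moves", "payload": {
  "targets": [
    [[0,0,0,7,0],[0,0,0,7,0],[0,0,0,7,0],[0,0,0,7,0],[0,0,0,7,0],[0,0,0,7,0],[0,0,0,7,0],[0,0,0,7,0]]
  ]
}}

```text
clock: 15.92
eef_pos: [0.4328, -0.2187, 0.1358]
tool_rot: [0.731, 0.682, -0.018, -0.018]
ft_force: [-0.1, -0.2, 0.1]
grip_width: 0.0428
grasp_force: 0.0
```

Request:
{"api": "apply_moves", "payload": {
  "targets": [
    [[0,0,0,7,0],[0,0,0,7,0],[0,0,0,7,0],[0,0,0,7,0],[0,0,0,7,0],[0,0,0,7,0],[0,0,0,7,0],[0,0,0,7,0]]
  ]
}}

```text
clock: 16.58
eef_pos: [0.4328, -0.2187, 0.1358]
tool_rot: [0.325, 0.945, -0.024, -0.008]
ft_force: [0.2, 0.1, -0.8]
grip_width: 0.0426
grasp_force: 0.0
```

Request:
{"api": "apply_moves", "payload": {
  "targets": [
    [[0,0,0,7,0],[0,0,0,7,0],[0,0,0,7,0],[0,0,0,7,0],[0,0,0,7,0],[0,0,0,0,0],[0,0,0,0,0]]
  ]
}}

```text
clock: 17.17
eef_pos: [0.4327, -0.2187, 0.1358]
tool_rot: [0.031, 0.999, -0.025, -0.0]
ft_force: [-0.2, -0.3, 0.1]
grip_width: 0.0425
grasp_force: 0.0
```

```bash
python3 - <<'E'
from h import *
o=get_obs();p,d=snap('wrist');P=wpts(o,d)
print(lev(o),o['eef_pos'],o['joint_pos'].round(3),o['tool_rot'].round(3),o['grip_width'])
s=(d>0)&(abs(P[...,0]-.43)<.04)&(abs(P[...,1]+.222)<.04)&(P[...,2]>.077)&(P[...,2]<.085)
q=P[s];print(s.sum(),q.mean(0),cv2.minEnclosingCircle(q[:,:2].astype(np.float32)*1000))
E
python3 tab.py | sed -n 3,8p
```

```text
{'t': np.float64(-4.21), 'r': np.float64(119.0), 'yaw': np.float64(176.48), 'Ftan': np.float64(-0.31), 'Frad': np.float64(0.14), 'F': array([-0.2, -0.3,  0.1])} [ 0.43273204 -0.21869117  0.1358285 ] [-0.44   0.278 -0.254  1.019 -0.047 -0.379] [ 0.031  0.999 -0.025 -0.   ] 0.04249408948277779
546 [ 0.43051348 -0.21787137  0.07998287] ((431.3046569824219, -217.93443298339844), 8.714653015136719)
side 21 [ 0.5366 -0.2256  0.059 ] [[0.5332, -0.2295, 0.0539], [0.5427, -0.2233, 0.0647]]
 grip 51 [ 0.4289 -0.2125  0.0772]
scene 32 [ 0.5382 -0.234   0.0608] [[0.5344, -0.2356, 0.0535], [0.5427, -0.2301, 0.0653]]
 grip 72 [ 0.4286 -0.2219  0.0769]
[ 0.43287831 -0.21875395  0.13575044] [-0.5  0.6 -0.3]
```

Request:
{"api": "apply_moves", "payload": {
  "targets": [
    [[-0.02,0.01,-0.5,0,0],[0,0,-0.6,0,0],[0,0,-0.5,0,0],[0,0,-0.2,0,-0.2],[0,0,0,0,-0.46],[0,0,0,0,-0.46],[0,0,0,0,-0.46],[0,0,0,0,-0.46]]
  ]
}}

```text
clock: 18.03
eef_pos: [0.4332, -0.2189, 0.065]
tool_rot: [0.029, 0.999, -0.026, 0.001]
ft_force: [-0.7, 0.4, 0.4]
grip_width: 0.0233
grasp_force: 0.0
```

Run:
```python
from h import *
import h; h.RR=.1195
o=get_obs();print(lev(o),o['eef_pos'],o['grip_width'],o['grasp_force'])
for ts in([-4.2,-11.2,-18.2,-25.2],np.arange(-26,26.1,6.5)):
    p=[pos(t) for t in ts];print([(round(float(t),1),(np.diff([a,b],axis=0)[0]/.04).round(2).tolist()) for a,b,t in zip(p,p[1:],ts)])
```

```text
{'t': np.float64(-4.29), 'r': np.float64(118.6), 'yaw': np.float64(176.66), 'Ftan': np.float64(0.33), 'Frad': np.float64(0.76), 'F': array([-0.7,  0.4,  0.4])} [ 0.43318181 -0.21887393  0.06503659] 0.023326481695655592 0.0
[(-4.2, [0.0, -0.36]), (-11.2, [0.05, -0.36]), (-18.2, [0.09, -0.35])]
[(-26.0, [-0.09, 0.33]), (-19.5, [-0.05, 0.33]), (-13.0, [-0.01, 0.34]), (-6.5, [0.02, 0.34]), (0.0, [0.06, 0.33]), (6.5, [0.1, 0.32]), (13.0, [0.14, 0.31]), (19.5, [0.17, 0.29])]
```

Request:
{"api": "apply_moves", "payload": {
  "targets": [
    [[0,-0.36,0,7,-0.46],[0.05,-0.36,0,7,-0.46],[0.09,-0.35,0,7,-0.46],[0,0,0,0,-0.46]]
  ]
}}

```text
clock: 18.37
eef_pos: [0.4392, -0.2637, 0.0652]
tool_rot: [-0.153, 0.988, -0.027, 0.006]
ft_force: [1.0, -0.3, 0.6]
grip_width: 0.0228
grasp_force: 0.0
```

Request:
{"api": "apply_moves", "payload": {
  "targets": [
    [[-0.09,0.33,0,-6.5,-0.46],[-0.05,0.33,0,-6.5,-0.46],[-0.01,0.34,0,-6.5,-0.46],[0.02,0.34,0,-6.5,-0.46]]
  ]
}}

```text
clock: 18.7
eef_pos: [0.4329, -0.2079, 0.0647]
tool_rot: [0.078, 0.997, -0.027, -0.0]
ft_force: [1.5, -3.3, -0.9]
grip_width: 0.0227
grasp_force: 1.8
```

```bash
python3 jaw.py
```

```text
{'t': np.float64(0.96), 'r': np.float64(119.9), 'yaw': np.float64(171.08), 'Ftan': np.float64(-3.09), 'Frad': np.float64(-1.95), 'F': array([ 1.5, -3.3, -0.9])} 0.02270245579908935
wrist block40 135 [0.0229 0.0396] anvil/jaw36 ['', array([0.0163, 0.0407])] wall v,u 4 [array([0.0115, 0.0125]), array([0.0094, 0.0111])]
side block40 52 [0.0054 0.0423] anvil/jaw36 [array([-0.029 , -0.0173]), array([0.0078, 0.0407])] wall v,u 23 [array([-0.0108,  0.012 ]), array([0.0001, 0.0083])]
scene block40 102 [0.0069 0.038 ] anvil/jaw36 [array([-0.0297, -0.0133]), array([-0.0043,  0.0235])] wall v,u 48 [array([-0.0139,  0.0109]), array([0.0024, 0.0107])]
```

Request:
{"api": "apply_moves", "payload": {
  "targets": [
    [[0.06,0.33,0,-6.5,-0.46],[0.1,0.32,0,-6.5,-0.46],[0.14,0.31,0,-6.5,-0.46],[0.17,0.29,0,-6.5,-0.46]]
  ]
}}

```text
clock: 19.18
eef_pos: [0.4514, -0.1587, 0.0644]
tool_rot: [0.298, 0.954, -0.026, -0.006]
ft_force: [-0.4, -3.7, 1.0]
grip_width: 0.0227
grasp_force: 1.9
```

```bash
python3 jaw.py
```

```text
{'t': np.float64(26.25), 'r': np.float64(120.1), 'yaw': np.float64(145.33), 'Ftan': np.float64(-3.26), 'Frad': np.float64(-1.73), 'F': array([-0.4, -3.7,  1. ])} 0.022703660948501972
wrist block40 0  anvil/jaw36 ['', ''] wall v,u 0 
side block40 1 [0.0356 0.0356] anvil/jaw36 ['', array([0.0296, 0.0374])] wall v,u 0 
scene block40 104 [0.004  0.0331] anvil/jaw36 [array([-0.029 , -0.0142]), array([-0.008,  0.018])] wall v,u 45 [array([-0.0152,  0.0088]), array([0.0027, 0.0102])]
```

Request:
{"api": "apply_moves", "payload": {
  "targets": [
    [[-0.17,-0.29,0,6.5,-0.46],[-0.14,-0.31,0,6.5,-0.46],[-0.1,-0.32,0,6.5,-0.46],[-0.06,-0.33,0,6.5,-0.46],[-0.02,-0.34,0,6.5,-0.46],[0.01,-0.34,0,6.5,-0.46],[0.05,-0.33,0,6.5,-0.46],[0.09,-0.33,0,6.5,-0.46]]
  ]
}}

```text
clock: 20.0
eef_pos: [0.4361, -0.2616, 0.0635]
tool_rot: [-0.158, 0.987, -0.024, 0.004]
ft_force: [-0.4, 2.0, 1.0]
grip_width: 0.023
grasp_force: 0.8
```

Request:
{"api": "apply_moves", "payload": {
  "targets": [
    [[0,0,0,0,-0.46],[-0.09,0.33,0,-6.5,-0.46],[-0.05,0.33,0,-6.5,-0.46],[-0.01,0.34,0,-6.5,-0.46],[0.01,0.17,0,-3.25,-0.46]]
  ]
}}

```text
clock: 20.42
eef_pos: [0.4315, -0.2142, 0.0638]
tool_rot: [0.047, 0.999, -0.026, -0.001]
ft_force: [-1.3, -3.7, -0.7]
grip_width: 0.0228
grasp_force: 1.9
```

```bash
python3 jaw.py
```

```text
{'t': np.float64(-2.09), 'r': np.float64(120.6), 'yaw': np.float64(174.58), 'Ftan': np.float64(-3.81), 'Frad': np.float64(0.94), 'F': array([-1.3, -3.7, -0.7])} 0.022839184485519803
wrist block40 105 [0.018  0.0332] anvil/jaw36 ['', array([0.0329, 0.0343])] wall v,u 0 
side block40 57 [0.015  0.0353] anvil/jaw36 [array([-0.0289, -0.0162]), array([-0.0079,  0.0356])] wall v,u 22 [array([-0.0147,  0.0106]), array([0.0005, 0.0083])]
scene block40 96 [0.0056 0.0314] anvil/jaw36 [array([-0.0292, -0.016 ]), array([-0.0099,  0.0265])] wall v,u 48 [array([-0.0178,  0.0073]), array([0.002, 0.011])]
```

```bash
cat > f.py <<'E'
from h import *
L=[]
for i in range(8):
    o=get_obs();l=lev(o);L.append([l['t'],l['r'],l['yaw'],l['Ftan'],l['Frad'],o['grasp_force']]);imaging.camera('scene')
print(np.mean(L,0).round(2),'std',np.std(L,0).round(2)[3],o['clock'])
E
python3 f.py
```

```text
[ -2.25 120.41 174.94  -1.09   0.7    0.62] std 0.52 20.9167
```

Request:
{"api": "apply_moves", "payload": {
  "targets": [
    [[0.01,0.17,0,-3.25,-0.46],[0.03,0.17,0,-3.25,-0.46],[0,0,0,0,-0.46]]
  ]
}}

```text
clock: 21.22
eef_pos: [0.4337, -0.2006, 0.0636]
tool_rot: [0.101, 0.995, -0.026, -0.002]
ft_force: [-0.6, -2.3, 0.2]
grip_width: 0.0231
grasp_force: 1.0
```

```bash
python3 f.py
```

```text
[ 4.3300e+00  1.2040e+02  1.6847e+02 -1.8300e+00  4.0000e-02  9.2000e-01] std 0.63 21.5667
```

Request:
{"api": "apply_moves", "payload": {
  "targets": [
    [[0.03,0.17,0,-3.25,-0.46],[0.04,0.16,0,-3.25,-0.46]]
  ]
}}

```text
clock: 21.78
eef_pos: [0.4368, -0.1885, 0.0638]
tool_rot: [0.159, 0.987, -0.026, -0.003]
ft_force: [0.7, -4.4, -1.6]
grip_width: 0.0232
grasp_force: 2.3
```

Request:
{"api": "apply_moves", "payload": {
  "targets": [
    [[0.04,0.16,0,-3.25,-0.46]]
  ]
}}

```text
clock: 21.87
eef_pos: [0.4387, -0.1823, 0.0639]
tool_rot: [0.187, 0.982, -0.026, -0.003]
ft_force: [1.1, -6.3, -1.9]
grip_width: 0.0232
grasp_force: 2.6
```

```bash
python3 jaw.py
```

```text
{'t': np.float64(13.46), 'r': np.float64(120.6), 'yaw': np.float64(158.47), 'Ftan': np.float64(-5.53), 'Frad': np.float64(-3.24), 'F': array([ 1.1, -6.3, -1.9])} 0.02317943778447098
wrist block40 45 [0.0128 0.028 ] anvil/jaw36 ['', array([-0.0058,  0.0084])] wall v,u 0 
side block40 44 [0.007 0.032] anvil/jaw36 [array([-0.0276, -0.0276]), array([0.    , 0.0343])] wall v,u 15 [array([-0.0126,  0.0074]), array([0.0009, 0.0085])]
scene block40 96 [0.0116 0.0282] anvil/jaw36 [array([-0.0297, -0.0178]), array([-0.009 ,  0.0128])] wall v,u 48 [array([-0.0202,  0.0044]), array([0.0016, 0.0108])]
```

Request:
{"api": "apply_moves", "payload": {
  "targets": [
    [[0.04,0.16,0,-3.25,-0.46]]
  ]
}}

```text
clock: 22.1
eef_pos: [0.4403, -0.1766, 0.0641]
tool_rot: [0.213, 0.977, -0.026, -0.004]
ft_force: [1.5, -7.2, -0.7]
grip_width: 0.0229
grasp_force: 3.0
```

```bash
python3 f.py
```

```text
[ 16.6  121.6  155.45  -4.26  -3.1    2.22] std 0.84 22.45
```

Request:
{"api": "apply_moves", "payload": {
  "targets": [
    [[0.04,0.13,0,-2.5,-0.46]]
  ]
}}

```text
clock: 22.58
eef_pos: [0.4418, -0.1717, 0.0642]
tool_rot: [0.234, 0.972, -0.026, -0.004]
ft_force: [1.2, -8.0, -0.5]
grip_width: 0.0231
grasp_force: 3.2
```

```bash
python3 f.py
```

```text
[ 18.98 122.16 152.94  -5.17  -3.77   2.55] std 0.81 22.9333
```

Request:
{"api": "apply_moves", "payload": {
  "targets": [
    [[0.04,0.1,0,-2,-0.46]]
  ]
}}

```text
clock: 23.07
eef_pos: [0.4434, -0.1679, 0.0643]
tool_rot: [0.251, 0.968, -0.026, -0.005]
ft_force: [1.2, -8.1, -1.0]
grip_width: 0.0228
grasp_force: 3.4
```

```bash
python3 f.py
```

```text
[ 20.87 122.48 150.94  -5.85  -4.09   2.81] std 0.56 23.4167
```

Request:
{"api": "apply_moves", "payload": {
  "targets": [
    [[0.03,0.07,0,-1.3,-0.46]]
  ]
}}

```text
clock: 23.55
eef_pos: [0.4446, -0.1651, 0.0643]
tool_rot: [0.262, 0.965, -0.027, -0.005]
ft_force: [-0.5, -8.8, -0.2]
grip_width: 0.0229
grasp_force: 3.6
```

```bash
python3 f.py; python3 jaw.py | tail -1; python3 tab.py | tail -3
```

```text
[ 22.19 122.68 149.64  -6.12  -3.86   3.04] std 0.8 23.9
scene block40 97 [0.0099 0.0278] anvil/jaw36 [array([-0.0295, -0.0184]), array([-0.0096,  0.0124])] wall v,u 50 [array([-0.0202,  0.0037]), array([0.0012, 0.0112])]
scene 33 [ 0.5336 -0.2322  0.0586] [[0.5302, -0.2352, 0.0527], [0.5375, -0.2278, 0.0656]]
 grip 80 [ 0.4343 -0.1783  0.0769]
[ 0.44474684 -0.16465613  0.06427496] [ 1.3 -7.3 -0.6]
  return _methods._mean(a, axis=axis, dtype=dtype,
  ret = um.true_divide(
```

The moving lever force is about 7.9 N, against 3.4 N running free. That puts it about 4.3 N above free, inside the "firm" range. Now I'll ease off, open and lift away.

Request:
{"api": "apply_moves", "payload": {
  "targets": [
    [[-0.02,-0.04,0,0.5,-0.3],[0,0,0,0,-0.1],[0,0,0,0,-0.1],[0,0,0,0,-0.1],[0,0,0.4,0,-0.1],[0,0,0.8,0,-0.1],[-0.3,0,0.8,0,-0.1],[-0.5,0,0.5,0,-0.1]]
  ]
}}

```text
clock: 24.92
eef_pos: [0.4134, -0.1642, 0.1663]
tool_rot: [0.257, 0.966, -0.024, -0.004]
ft_force: [0.6, -0.5, 1.0]
grip_width: 0.0385
grasp_force: 0.0
```

Request:
{"api": "apply_moves", "payload": {
  "targets": [
    [[-0.6,0,0.4,0,-0.1],[-0.5,0,0.2,0,-0.1],[0,0,0,0,-0.1],[0,0,0,0,-0.1],[0,0,0,0,-0.1]]
  ]
}}

```text
clock: 25.33
eef_pos: [0.3676, -0.1641, 0.1876]
tool_rot: [0.258, 0.966, -0.024, -0.006]
ft_force: [-0.2, -0.0, -0.7]
grip_width: 0.0384
grasp_force: 0.0
```

```bash
python3 jaw.py; python3 tab.py 2>/dev/null
python3 - <<'E'
from h import *
# bystanders: changes in the side view since the start
p,d=snap('side');a=np.load('side0.npz');P=pts('side',d);P0=pts('side',a['d'])
m=(abs(P[...,2]-P0[...,2])>.008)&(d>0)&(a['d']>0)&(P0[...,2]<.2)&(P[...,2]<.2)
k,l,s,c=cv2.connectedComponentsWithStats(m.astype(np.uint8))
for i in range(1,k):
    if s[i,4]>12:print(s[i],P[l==i].mean(0).round(3))
E
```

```text
{'t': np.float64(11.08), 'r': np.float64(193.8), 'yaw': np.float64(150.14), 'Ftan': np.float64(-0.08), 'Frad': np.float64(0.18), 'F': array([-0.2, -0. , -0.7])} 0.038427546001315725
wrist block40 0  anvil/jaw36 ['', ''] wall v,u 0 
side block40 57 [0.0046 0.0329] anvil/jaw36 [array([-0.029 , -0.0164]), array([0.0032, 0.0326])] wall v,u 22 [array([-0.018 ,  0.0056]), array([0.0003, 0.0086])]
scene block40 95 [0.0102 0.0285] anvil/jaw36 [array([-0.0297, -0.0139]), array([-0.0092,  0.0126])] wall v,u 50 [array([-0.0219,  0.003 ]), array([0.0012, 0.011 ])]
wrist 2 [ 0.5307 -0.2273  0.0525] [[0.5301, -0.2281, 0.0524], [0.5312, -0.2265, 0.0526]]
 grip 209 [ 0.4372 -0.1785  0.0782]
side 17 [ 0.5349 -0.2263  0.0576] [[0.5305, -0.2291, 0.0537], [0.5385, -0.2238, 0.063]]
 grip 54 [ 0.4391 -0.1715  0.0772]
scene 31 [ 0.5338 -0.2328  0.0607] [[0.5307, -0.2365, 0.0525], [0.5377, -0.2298, 0.0664]]
 grip 69 [ 0.4386 -0.1809  0.0774]
[ 0.3675118  -0.16413423  0.18705665] [-0.6 -0.1 -0.5]
[251 184  21  21 149] [ 0.533 -0.334  0.038]
[317 192  12  14 109] [ 0.354 -0.18   0.187]
[245 196  24  15 136] [ 0.543 -0.314  0.02 ]
[301 206  12  11  99] [ 0.375 -0.136  0.188]
[242 211  11  11  66] [ 0.539 -0.232  0.049]
[249 217  46  34 675] [ 0.464 -0.219  0.026]
[225 234   5   5  14] [ 0.577 -0.19   0.012]
[431 286  17  45 134] [ 0.066 -0.182 -0.073]
[466 352  66  37 384] [0.048 0.126 0.192]
```

Bystanders are unmoved and the jaw and tab are holding. The grip, though, looks a few degrees further back than where I left it, so I'll feel the lever again to check the squeeze stayed.

Request:
{"api": "apply_moves", "payload": {
  "targets": [
    [[0.5,-0.1,0,3,-0.1],[0.6,-0.1,-0.2,3.2,-0.1],[0.5,-0.1,-0.4,0,-0.1],[0.27,-0.03,-0.4,0,-0.1],[0,0,-0.3,0,-0.1],[0,0,0,0,-0.1],[0,0,0,0,-0.1]]
  ]
}}

```text
clock: 26.27
eef_pos: [0.4413, -0.1772, 0.1348]
tool_rot: [0.205, 0.978, -0.025, -0.006]
ft_force: [-0.3, 0.3, -0.2]
grip_width: 0.0383
grasp_force: 0.0
```

Run:
```python
from h import *
o=get_obs();p,d=snap('wrist');P=wpts(o,d)
print(lev(o),o['eef_pos'],o['grip_width'])
s=(d>0)&(abs(P[...,0]-.44)<.025)&(abs(P[...,1]+.175)<.025)&(P[...,2]>.077)&(P[...,2]<.085)
q=P[s];c,r=cv2.minEnclosingCircle(q[:,:2].astype(np.float32)*1000);print(s.sum(),q.mean(0),c,r)
e=np.array(c)/1000-C;print('lever',172.75-np.degrees(np.arctan2(e[1],e[0])),np.hypot(*e))
```

```text
{'t': np.float64(16.19), 'r': np.float64(120.2), 'yaw': np.float64(156.33), 'Ftan': np.float64(0.17), 'Frad': np.float64(0.35), 'F': array([-0.3,  0.3, -0.2])} [ 0.44131232 -0.17718435  0.13481558] 0.03830962600352456
542 [ 0.44053839 -0.17617784  0.08008505] (441.38232421875, -176.8861083984375) 8.98767375946045
lever 16.33296166674276 0.1202617254976314
```

Request:
{"api": "apply_moves", "payload": {
  "targets": [
    [[0,0,-0.5,0,-0.1],[0,0,-0.6,0,-0.1],[0,0,-0.5,0,-0.1],[0,0,-0.15,0,-0.3],[0,0,0,0,-0.46],[0,0,0,0,-0.46],[0,0,0,0,-0.46]]
  ]
}}

```text
clock: 26.9
eef_pos: [0.4433, -0.178, 0.0673]
tool_rot: [0.205, 0.978, -0.025, -0.003]
ft_force: [-1.0, -0.1, -0.2]
grip_width: 0.023
grasp_force: 0.0
```

```bash
python3 f.py
```

```text
[ 1.6200e+01  1.1850e+02  1.5632e+02 -5.0000e-02  3.7000e-01  0.0000e+00] std 0.3 27.25
```

Request:
{"api": "apply_moves", "payload": {
  "targets": [
    [[0.04,0.12,0,-2.5,-0.46]]
  ]
}}

```text
clock: 27.38
eef_pos: [0.4435, -0.1734, 0.0659]
tool_rot: [0.227, 0.973, -0.025, -0.005]
ft_force: [0.1, -3.1, -0.2]
grip_width: 0.023
grasp_force: 1.3
```

```bash
python3 f.py
```

```text
[ 18.45 119.74 153.81  -1.75  -0.52   0.94] std 0.59 27.7333
```

Request:
{"api": "apply_moves", "payload": {
  "targets": [
    [[0.04,0.1,0,-2,-0.46]]
  ]
}}

```text
clock: 27.87
eef_pos: [0.4452, -0.1701, 0.0659]
tool_rot: [0.244, 0.969, -0.026, -0.005]
ft_force: [-0.4, -6.4, -0.3]
grip_width: 0.0227
grasp_force: 2.9
```

```bash
python3 f.py
```

```text
[ 20.27 119.77 151.8   -4.61  -1.84   2.39] std 0.59 28.2167
```

The force climbs about 1.6 N per degree here, against 0.36 N per degree while it was squeezing. So the lever is only taking up elastic slack against a squeeze that held. I'll let go and retreat.

Request:
{"api": "apply_moves", "payload": {
  "targets": [
    [[-0.04,-0.1,0,1.5,-0.4],[0,0,0,0,-0.1],[0,0,0,0,-0.1],[0,0,0,0,-0.1],[0,0,0.4,0,-0.1],[0,0,0.8,0,-0.1],[-0.3,0,0.8,0,-0.1],[-0.5,0,0.5,0,-0.1]]
  ]
}}

```text
clock: 28.93
eef_pos: [0.4141, -0.1728, 0.1684]
tool_rot: [0.23, 0.973, -0.025, -0.003]
ft_force: [0.7, -1.3, 1.2]
grip_width: 0.0385
grasp_force: 0.0
```

Request:
{"api": "apply_moves", "payload": {
  "targets": [
    [[-0.6,0,0.4,0,-0.1],[-0.5,0,0.2,0,-0.1],[0,0,0,0,-0.1],[0,0,0,0,-0.1],[0,0,0,0,-0.1]]
  ]
}}

```text
clock: 29.35
eef_pos: [0.3681, -0.1726, 0.1896]
tool_rot: [0.231, 0.973, -0.025, -0.005]
ft_force: [-0.1, -0.3, 1.2]
grip_width: 0.0383
grasp_force: 0.0
```

```bash
python3 jaw.py; python3 tab.py 2>/dev/null
```

```text
{'t': np.float64(8.7), 'r': np.float64(190.8), 'yaw': np.float64(153.33), 'Ftan': np.float64(-0.3), 'Frad': np.float64(0.02), 'F': array([-0.1, -0.3,  1.2])} 0.038326726986538925
wrist block40 0  anvil/jaw36 ['', ''] wall v,u 0 
side block40 52 [0.0044 0.0324] anvil/jaw36 [array([-0.0294, -0.0153]), array([-0.0039,  0.0316])] wall v,u 23 [array([-0.0182,  0.0072]), array([0.0009, 0.0084])]
scene block40 99 [0.0097 0.0288] anvil/jaw36 [array([-0.0294, -0.0205]), array([-0.0056,  0.0195])] wall v,u 50 [array([-0.0212,  0.003 ]), array([0.0021, 0.0108])]
wrist 24 [ 0.5317 -0.2274  0.0546] [[0.5303, -0.2312, 0.0523], [0.5352, -0.2248, 0.0572]]
 grip 141 [ 0.4365 -0.1807  0.0776]
side 16 [ 0.5328 -0.2243  0.0585] [[0.5305, -0.2276, 0.0527], [0.5387, -0.2225, 0.0645]]
 grip 52 [ 0.439  -0.1719  0.0771]
scene 30 [ 0.5341 -0.2334  0.0596] [[0.5299, -0.2357, 0.0525], [0.538, -0.2294, 0.0656]]
 grip 69 [ 0.4386 -0.1809  0.077 ]
[ 0.36792233 -0.17254699  0.1890451 ] [ 0.6  0.7 -0.4]
```

```bash
python3 -c "
from h import *
print(order.job_done())"
```

```text
the job is handed in; nothing more can be done
None
```

The contact holder is standing upright on the vice bed, held firmly between the jaws at about 4 N of lever force above free running. The ratchet is on tighten, the bystander tools had not moved when I checked, and the job was handed in at about 30 s. One slip on the way: joint 6 reached its range limit during the first stroke (wrist force peaked around 57 N), so I regripped and went on.

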